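Show a bracket to the inspection camera

TASK

Start the inspection by pressing the push button fully down and letting it come up again. Then pick the black slotted angle bracket off the grey board and show it to the camera: slotted underside facing the lens and square to the camera's view, long edge along the camera's wide side, the middle of the underside in line with the lens and 120 mm from the glass. Do not touch the camera or disturb the other parts and tools, and finish still holding the bracket there, quite still.

Things in the scene. Friction and masses are not known exactly. Their poses are not given: they have to be found in the camera images.
- start_button (a joint): travel of the push button's cap, straight down: 0 = up, 0.006 m = fully down; a spring brings it back; fully down takes about 4 N
- start_button_top (a point): centre of the top face of the round black cap (34 mm diameter) of the push button, 22 mm above the table; it stands alone in a round grey housing (50 mm across, 12 mm high) fixed to the table; the cap is pressed straight down from above
- bracket: loose black slotted angle bracket, 50 x 95 x 36 mm, about 45 g, on the grey board beside the saddle block (either may be on either side). Origin: centre of its flat underside; z up out of the slotted base plate (50 x 95 mm, up to 7 mm thick, four slots), y along the 95 mm long edge, x across, towards the upright flange
- bracket_flange (a point): middle of the top edge of the bracket's upright flange, at (22.5, 0, 36) mm in the bracket's frame. The flange is plain, 5 mm thick (x = 20 to 25 mm), 95 mm long, 36 mm high above the underside. Inside it, 4 mm thick ribs at y = -44, 0, +44 mm reach from x = 5 to 20 mm, up to z = 27 mm; between two ribs 38 mm of flange are free for a finger
- saddle: black moulded saddle block 40 x 90 x 40 mm with a rounded notch in its top, loose on the grey board, about 13 cm from the bracket; to be left alone. Origin: centre of its underside, y along the 90 mm length
- board: flat grey laminate board 190 x 260 x 14 mm, fixed on the table; its top is 14 mm above the table. Origin: centre of its underside, y along the 260 mm side
- spacer: pine spacer block 45 x 110 x 40 mm, loose on the table behind the work; to be left alone. Origin: centre of its underside, y along the 110 mm length
- driver: screwdriver with yellow handle, 208 mm long, loose on the table behind the work; to be left alone. Origin: under its middle, y along its length
- camera_stand: stand of the inspection camera, fixed to the table: aluminium base plate 110 x 120 x 8 mm with two dark steel cheeks up to 94 mm high. Origin: centre of the base plate's underside, z up; the camera looks towards its -x side and up
- camera_head: the grey inspection camera in the stand, 46 x 66 mm across, with a black lens in a round ring light of 72 mm diameter. Origin: centre of the lens glass, 120 mm above the table. z is the viewing direction, out of the lens, leaning 30 degrees from vertical, towards the robot's side; y is level, along the camera's wide (66 mm) side; x completes the frame. All of the camera lies at z below 0
- view_point (a point): the point in the air on the camera's viewing axis, 120 mm from the lens glass and 224 mm above the table, where the centre of the bracket's underside belongs; axes as camera_head
Things that resemble listed ones, but are neither listed nor needed, are in the scene too. There is more than one size of the camera_stand; the job needs the larger.

How it is judged:
By the outcome, as a careful person would: the job done as asked, in the order asked, and still so for the second after the job is handed in, while the arm keeps its last pose, push and grip.
It also fails if it takes over 51 s, if anything falls off the work surface, if the arm or the gripper's body presses on something with over 40 N, if the wrist force passes 120 N, or if a joint passes its speed limit or range.

ROBOT

A 6-joint arm with a two-finger parallel gripper is mounted at the origin on the work surface; the furniture and walls round the work are solid. World frame = base frame: x ahead of the robot, y to its left, z up, the work surface at z = 0. Lengths are in m, angles in rad, forces in N, time in s.
With the tool pointing down it reaches from about 0.375 to 0.975 m from the base axis. Payload 3.8 kg.
Tool frame: the origin (TCP) lies on the mounting face of the last link; the fingertips stand 173 mm ahead of it and the grasp point (between the pads) lies 155 mm ahead of it; z points along the fingers, y is the line along which they close (so a half turn about z gives the same grasp; the last joint's range is limited). The gripper opens to 85 mm and grips with 20 to 120 N. Pads are 22 mm wide; open, the fingers measure 114 mm over their backs; the gripper's body (76 mm by 85 mm) begins 54 mm behind the grasp point. The pads swing forward as they close: fully open they stand 13 mm farther back than shut.
Start: joints at [1.209, 0.264, 1.604, -0, 1.274, -0.037], TCP at [0.215, 0.64, 0.405] pointing down, gripper open.
Joint ranges: [-2.63, 2.63], [-0.94, 2.18], [0.31, 2.57], [-1.31, 4.45], [0, 2.66], [-2.55, 2.55]. Speed limits (rad/s): [2.57, 2.57, 3.14, 3.14, 3.14, 3.14].

INTERFACE

Orientations are given as a rotation vector (axis times angle).
In Python, from workcell import bot gives the robot as it stands.
- The arm moves only by the tool drive_tool, never from a script. Its argument "increments" is a list of rows, each an object with "delta_pos": the shift along the tool's x, y, z in mm, a list of three; "turn": the turn about the tool's z in rad; "jaw": the opening, from -1 (shut) to 1 (fully open). A call has 1 to 8 rows; each row shifts and turns the commanded pose from where the row before left it, along the tool's axes as they then stand; what a row does not reach is not made up. A row lasts 1/12 s, in which the tool goes at most 41.7 mm and 7.16 degrees, less where a joint would pass 70% of its speed; a pose out of reach is approached as far as the arm can. A call is refused whole if a number of a shift passes 41.7 or a number of a turn 0.125, either way. A call with a gripper value outside its range is refused whole. The fingers move at their own pace and stop on an object; "grip_force" is the grip in N (left out, the last holds). Time passes only in rows, so rows that do not move let the fingers close. It gives the time, the measured TCP pose, the force, the opening and the grip force at its end, in the units of the state.
- bot.read_state(): the state, without advancing time (a new reading comes with each control period).
- bot.read_camera(name): name is "side" or "top" or "wrist"; returns a dict with "pixels" (384x512x3 uint8, red, green, blue), "fovy" (degrees; the focal length in pixels is half the picture's height over the tangent of half this angle, whatever the lens; pixels are square), "cx", "cy" (the principal point, pixels), "camera_from_world" (4x4, takes a point from world to camera coordinates); the wrist camera has in their place "hand_eye" (4x4, takes a point from camera to tool coordinates, whose origin is the TCP and whose axes are the flange's). Camera axes: x right, y down, z forward; pixel columns grow to the right and rows downward; lengths in m; the calibration is good to about 2 mm. A picture is of the moment at which its call begins: read the wrist's pose just before it. There is no depth.
- bot.finish_job(): hands the job in; it is judged then, once.
The state is a dict: "time": time; "q": joint angles; "joint_vel": joint speeds; "joint_torque": joint torques, N m; "tool_pos": TCP position; "tcp_rot": TCP orientation; "wrist_force": force on the tool from outside, world axes, zero at the start; "torque": the same for the moment, N m; "width": opening from 0.0 (shut) to 1.0 (fully open); "grip_force": force on a finger pad.
Only numpy, scipy, OpenCV 4.12 (cv2) and the standard library are available. Lean on these libraries where they do the work, as an engineer would, in place of code of your own. Each camera call takes 0.05 s, during which the arm holds its last target. There are 200 camera calls.

## Working session

There is one attempt and no reset: what is moved stays moved. The work goes in short steps, Python scripts to look and compute and a tool call to move; the robot and the scene stay as the last step left them, time stands still between calls to the robot, and variables do not carry over. Pictures are saved under pics/ and viewed, at most 10 in all, crops included, and the job is handed in when it is done.

Besides the shell and the picture viewer there is one more tool, called after "Emit:" by a JSON object that holds its "fn" and its "kwargs". drive_tool: Moves the arm, as the interface text tells. Its arguments: {"type":"object","properties":{"increments":{"type":"array"},"grip_force":{"type":"number"}},"required":["increments"]}

```bash
mkdir -p pics; ls; python3 - <<'E'
from workcell import bot
import cv2,numpy as np,pickle
s=bot.read_state();print(s)
d={}
for n in("side","top","wrist"):
    c=bot.read_camera(n);d[n]=c
    print(n,c["fovy"],c["cx"],c["cy"],np.round(c.get("camera_from_world",c.get("hand_eye")),4).tolist())
    cv2.imwrite(f"pics/{n}0.png",cv2.resize(c["pixels"][:,:,::-1],(800,600),interpolation=cv2.INTER_CUBIC))
pickle.dump((s,d),open("d0.pkl","wb"))
E
```

```text
pics
{'time': 0.0, 'q': array([ 1.20906946e+00,  2.64762871e-01,  1.60539912e+00, -6.81943634e-06,
        1.27368436e+00, -3.69083798e-02]), 'joint_vel': array([-0.00012558,  0.00176678, -0.00011071, -0.00110675, -0.00138736,
        0.00242572]), 'joint_torque': array([-1.32946654e-03, -5.15113664e+01, -3.67313468e+01, -2.53093394e-04,
        1.27667378e-02, -2.39511127e-05]), 'tool_pos': array([0.21530222, 0.63937474, 0.40334147]), 'tcp_rot': array([-0.5079091 , -3.09981568,  0.00347156]), 'wrist_force': array([ 0.13651602,  0.97415809, -0.77588817]), 'torque': array([-0.00868961,  0.01564506,  0.01068281]), 'grip_force': 0.0, 'width': 0.9978090778702474}
side 56.896566968018156 259.9398536577308 194.6781459526292 [[-0.9481, -0.3176, 0.015, 0.5994], [-0.192, 0.5342, -0.8232, 0.2491], [0.2535, -0.7834, -0.5675, 0.9109], [0.0, 0.0, 0.0, 1.0]]
top 47.445499477890365 245.61769555318872 197.97082600477404 [[0.1434, -0.9896, 0.0045, -0.0687], [-0.9657, -0.141, -0.2179, 0.6363], [0.2163, 0.0269, -0.976, 1.1986], [0.0, 0.0, 0.0, 1.0]]
wrist 65.84778684517394 257.70016031179784 191.177807818866 [[0.0002, -0.9488, -0.3158, 0.0802], [1.0, 0.0003, -0.0004, 0.0004], [0.0005, -0.3158, 0.9488, 0.031], [0.0, 0.0, 0.0, 1.0]]
```

View pics/top0.png

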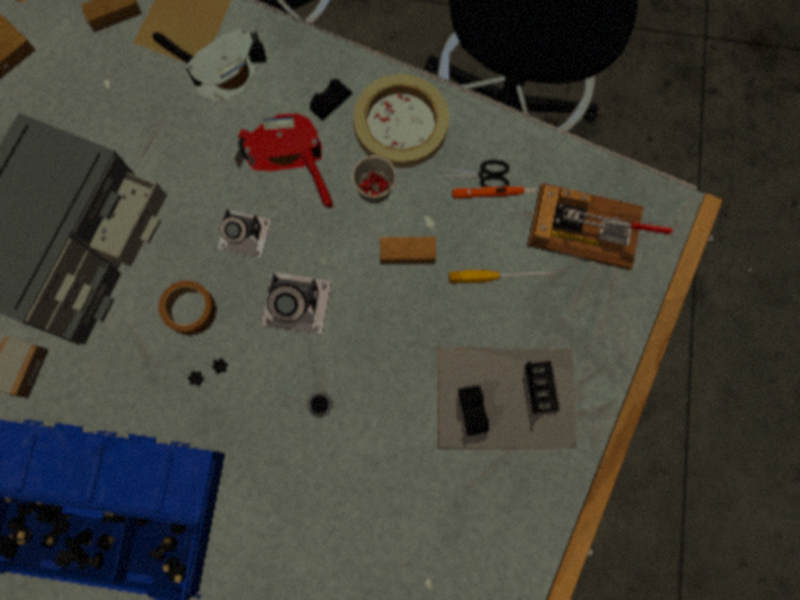

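View pics/side0.png

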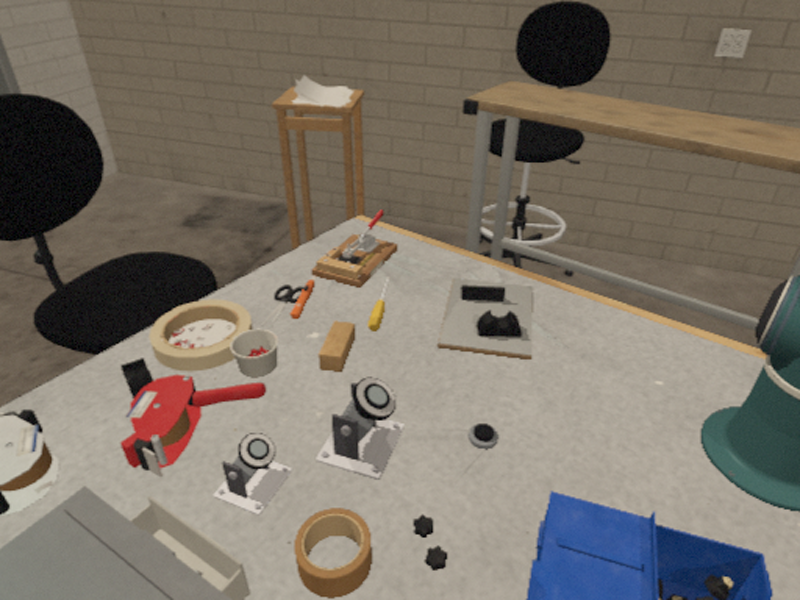

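The top view (800x600) shows these:
- **Button:** black round at (319,403).
- **Board:** grey, at (507,397). On it are two black parts, at (473,410) and (541,388).
- **Camera stands:** two, at (297,303) and (243,232). The first is the larger, so it is the one needed.

In the side view the part at (498,322) has the rounded notch, so it is the saddle. The part at (483,293) is the bracket. I'll confirm this in one enlarged crop.

```bash
cat > h.py <<'E'
import numpy as np,cv2,pickle
from scipy.spatial.transform import Rotation as R
def f(c): return 192/np.tan(np.radians(c["fovy"])/2)
def cfw(c,s=None):
    if "camera_from_world" in c: return np.array(c["camera_from_world"])
    T=np.eye(4);T[:3,:3]=R.from_rotvec(s["tcp_rot"]).as_matrix();T[:3,3]=s["tool_pos"]
    return np.linalg.inv(T@np.array(c["hand_eye"]))
def ray(c,uv,s=None):
    M=np.linalg.inv(cfw(c,s));d=np.array([(uv[0]-c["cx"])/f(c),(uv[1]-c["cy"])/f(c),1.])
    return M[:3,3],M[:3,:3]@d
def plane(c,uv,z,s=None):
    o,d=ray(c,uv,s);return o+d*(z-o[2])/d[2]
def proj(c,p,s=None):
    q=cfw(c,s)@np.append(p,1.);return np.array([q[0]/q[2]*f(c)+c["cx"],q[1]/q[2]*f(c)+c["cy"]])
def tri(rays):
    A=0;b=0
    for o,d in rays:
        d=d/np.linalg.norm(d);P=np.eye(3)-np.outer(d,d);A=A+P;b=b+P@o
    p=np.linalg.solve(A,b);return p,[np.linalg.norm(np.cross(p-o,d/np.linalg.norm(d))) for o,d in rays]
E
python3 - <<'E'
from h import *
s,d=pickle.load(open("d0.pkl","rb"))
def crop(n,u,v,w,h):
    return cv2.resize(d[n]["pixels"][v:v+h,u:u+w,::-1],(400,300),interpolation=cv2.INTER_CUBIC)
# each crop 100x75 -> 4x
a=np.vstack([np.hstack([crop("top",276,218,100,75),crop("side",270,170,100,75)]),
 np.hstack([crop("top",140,160,100,75),crop("side",190,235,100,75)])])
cv2.imwrite("pics/comp.png",cv2.convertScaleAbs(a,alpha=1.5,beta=10))
c=d["top"]
for n,uv,z in(("button",(319,403),.022),("saddle",(473,410),.05),("bracket",(541,388),.02),("boardc1",(438,349),.014),("c2",(573,349),.014),("c3",(575,447),.014),("c4",(438,447),.014),("stand",(297,303),.0),("small",(243,232),0)):
    print(n,plane(c,np.array(uv)/1.5625,z).round(3))
E
```

```text
button [0.455 0.119 0.022]
saddle [ 0.481 -0.165  0.05 ]
bracket [ 0.543 -0.291  0.02 ]
boardc1 [ 0.59  -0.089  0.014]
c2 [ 0.627 -0.346  0.014]
c3 [ 0.444 -0.365  0.014]
c4 [ 0.407 -0.112  0.014]
stand [0.643 0.196 0.   ]
small [0.772 0.329 0.   ]
```

View pics/comp.png

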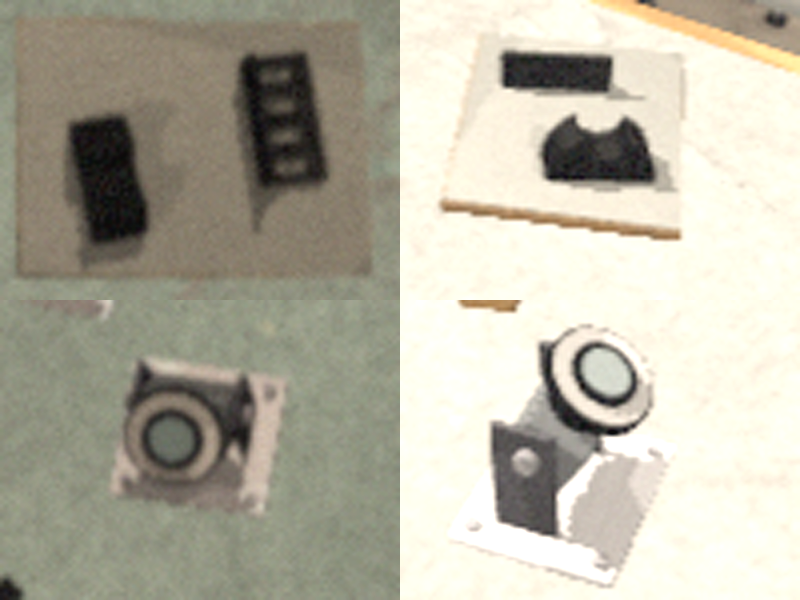

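Comp crops:
- **Bracket:** top left, at (285,120), with slots visible. Its flange runs along the left edge, from (243,57) to (263,187). In the side crop (top right) it shows as a plain flange face at (556,72).
- **Saddle:** (108,180), with its notch visible in the side crop.
- **Larger camera:** lens at (172,438) in the top crop and (607,372) in the side crop.

Now I'll measure these.

```bash
python3 - <<'E'
from h import *
s,d=pickle.load(open("d0.pkl","rb"))
T,S=d["top"],d["side"]
def t(x,y,o): return (o[0]+(x+.5)/4-.5,o[1]+(y+.5)/4-.5)
lt=t(172,438-300,(140,160));ls=t(607-400,372-300,(190,235))
print("lens tri",tri([ray(T,lt),ray(S,ls)]),"plane .12",plane(T,lt,.12),plane(S,ls,.12))
pc=[plane(T,t(x,y-300,(140,160)),.008)[:2] for x,y in((145,360),(290,378),(266,517),(112,495))]
print("plate",np.round(pc,3),"c",np.mean(pc,0), "sides",[np.linalg.norm(pc[i]-pc[i-1]).round(3) for i in range(4)])
ps=[plane(S,t(x-400,y-300,(190,235)),.008)[:2] for x,y in((672,450),(612,583),(450,540))]
print("plate side",np.round(ps,3))
# button
g=cv2.cvtColor(T["pixels"],cv2.COLOR_RGB2GRAY)
def blobs(g,x,y,w,h,th):
    m=np.zeros_like(g);m[y:y+h,x:x+w]=(g[y:y+h,x:x+w]<th)
    c,_=cv2.findContours(m,0,2);return max(c,key=cv2.contourArea)
b=blobs(g,190,245,30,30,60);print("btn top",cv2.minAreaRect(b),plane(T,cv2.minAreaRect(b)[0],.022))
gs=cv2.cvtColor(S["pixels"],cv2.COLOR_RGB2GRAY)
b2=blobs(gs,295,265,30,25,60);print("btn side",cv2.minAreaRect(b2),plane(S,cv2.minAreaRect(b2)[0],.022))
# flange top edge, bracket plate corners
f1=plane(T,t(244,57,(276,218)),.05);f2=plane(T,t(264,187,(276,218)),.05)
p3=plane(T,t(304,55,(276,218)),.020);p4=plane(T,t(327,182,(276,218)),.020)
print("flange",f1,f2,np.linalg.norm(f1-f2),"plate far edge",p3,p4,np.linalg.norm(p3-p4))
e=[plane(S,t(x-400,y,(270,170)),.05) for x,y in((503,53),(612,57))];print("flange side cam",e)
E
```

```text
lens tri (array([0.61422893, 0.19778761, 0.12008398]), [np.float64(0.00023166241622584211), np.float64(0.00023166241622583846)]) plane .12 [0.61401256 0.19775849 0.12      ] [0.6145047  0.19769005 0.12      ]
plate [[0.695 0.249]
 [0.697 0.136]
 [0.587 0.136]
 [0.587 0.255]] c [0.64177716 0.19390814] sides [np.float64(0.108), np.float64(0.113), np.float64(0.11), np.float64(0.118)]
plate side [[0.591 0.144]
 [0.59  0.258]
 [0.696 0.26 ]]
btn top ((204.5, 259.0), (14.0, 13.0), 90.0) [0.45185323 0.11766582 0.022     ]
btn side ((309.5, 277.0), (10.0, 11.0), 90.0) [0.4548962  0.12819225 0.022     ]
flange [ 0.58236389 -0.25189991  0.05      ] [ 0.49123563 -0.27526605  0.05      ] 0.09407622817859278 plate far edge [ 0.59546993 -0.30170106  0.02      ] [ 0.50449307 -0.32691029  0.02      ] 0.0944049465642293
flange side cam [array([ 0.58845147, -0.25455259,  0.05      ]), array([ 0.49778771, -0.28048691,  0.05      ])]
```

The lens triangulates to z = 0.120, and the plate and flange lengths match the given sizes.

| Item | Position (m) | Heading |
|---|---|---|
| Lens | (0.614, 0.198, 0.120) | stand yaw about 0 |
| View point | (0.554, 0.198, 0.224) | same |
| Bracket | about (0.5435, -0.289) | long edge at about 15° |
| Button | about (0.454, 0.121) | – |

I'll move to the button now.

Emit:
{"fn": "drive_tool", "kwargs": {"increments": [{"delta_pos":[-28,-29.7,5],"turn":0,"jaw":-1},{"delta_pos":[-28,-29.7,5],"turn":0,"jaw":-1},{"delta_pos":[-28,-29.7,5],"turn":0,"jaw":-1},{"delta_pos":[-28,-29.7,5],"turn":0,"jaw":-1},{"delta_pos":[-28,-29.7,5],"turn":0,"jaw":-1},{"delta_pos":[-28,-29.7,5],"turn":0,"jaw":-1},{"delta_pos":[-28,-29.7,5],"turn":0,"jaw":-1},{"delta_pos":[-28,-29.7,5],"turn":0,"jaw":-1}], "grip_force": 20}}

```text
time: 0.82
tool_pos: [0.352, 0.3411, 0.3643]
tcp_rot: [0.507, 3.1, -0.0]
wrist_force: [0.9, 0.6, -0.5]
width: -0.003
grip_force: 0.0
```

Emit:
{"fn": "drive_tool", "kwargs": {"increments": [{"delta_pos":[-28,-29.7,5],"turn":0,"jaw":-1},{"delta_pos":[-28,-29.7,5],"turn":0,"jaw":-1},{"delta_pos":[-28,-29.7,5],"turn":0,"jaw":-1},{"delta_pos":[-28,-29.7,5],"turn":0,"jaw":-1},{"delta_pos":[-28,-29.7,5],"turn":0,"jaw":-1},{"delta_pos":[-28,-29.7,5],"turn":0,"jaw":-1},{"delta_pos":[0,0,0],"turn":0,"jaw":-1},{"delta_pos":[0,0,0],"turn":0,"jaw":-1}]}}

```text
time: 1.48
tool_pos: [0.4546, 0.1184, 0.3341]
tcp_rot: [-0.516, -3.098, 0.001]
wrist_force: [-0.5, 0.2, -0.1]
width: 0.003
grip_force: 0.0
```

```bash
cat > look.py <<'E'
import sys
from h import *
from workcell import bot
def look(tag,names=("wrist",),view=None):
    s=bot.read_state();d={n:bot.read_camera(n) for n in names}
    pickle.dump((s,d),open(f"{tag}.pkl","wb"))
    for n in names: cv2.imwrite(f"pics/{tag}_{n}.png",cv2.resize(d[n]["pixels"][:,:,::-1],(800,600),interpolation=cv2.INTER_CUBIC))
    return s,d
def st(s): print("t",round(s["time"],2),"pos",s["tool_pos"].round(4),"q",s["q"].round(3),"F",s["wrist_force"].round(1),"w",round(s["width"],3),"g",round(s["grip_force"],1));print(R.from_rotvec(s["tcp_rot"]).as_matrix().round(4).tolist())
def tool(s,v): print("tool mm",(R.from_rotvec(s["tcp_rot"]).as_matrix().T@np.array(v)*1000).round(1))
E
python3 - <<'E'
from look import *
s,d=look("btn");st(s)
print(proj(d["wrist"],[.454,.121,.022],s)*1.5625)
tool(s,np.array([.454,.121,.022+.173])-s["tool_pos"])
E
```

```text
t 1.48 pos [0.4546 0.1184 0.3341] q [ 0.202 -0.072  2.105  0.     1.109 -1.039] F [-0.5  0.2 -0.1] w 0.003 g 0.0
[[-0.946, 0.3241, -0.0012], [0.3241, 0.946, -0.0002], [0.0011, -0.0005, -1.0]]
[406.02264385 276.92134154]
tool mm [  1.3   2.3 139.1]
```

View pics/btn_wrist.png

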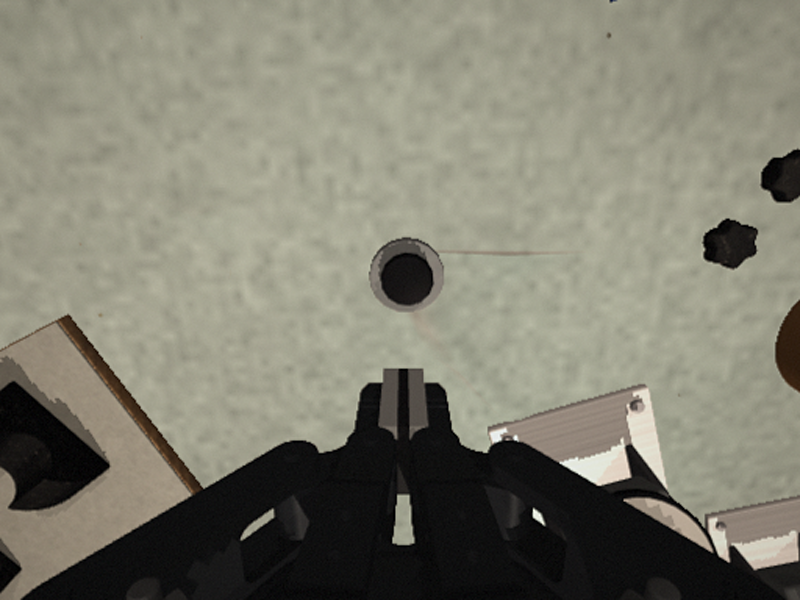

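The wrist view shows the cap at (407,279), against a prediction of (406,277), so they agree. I'll press the button.

Emit:
{"fn": "drive_tool", "kwargs": {"increments": [{"delta_pos":[1,2,40],"turn":0,"jaw":-1},{"delta_pos":[0,0,40],"turn":0,"jaw":-1},{"delta_pos":[0,0,40],"turn":0,"jaw":-1},{"delta_pos":[0,0,15],"turn":0,"jaw":-1},{"delta_pos":[0,0,5],"turn":0,"jaw":-1},{"delta_pos":[0,0,3],"turn":0,"jaw":-1},{"delta_pos":[0,0,0],"turn":0,"jaw":-1}]}}

```text
time: 2.12
tool_pos: [0.4538, 0.1239, 0.1922]
tcp_rot: [-0.505, -3.1, -0.0]
wrist_force: [-1.8, 0.3, 2.8]
width: -0.001
grip_force: 1.2
```

Emit:
{"fn": "drive_tool", "kwargs": {"increments": [{"delta_pos":[0,0,3],"turn":0,"jaw":-1},{"delta_pos":[0,0,1],"turn":0,"jaw":-1},{"delta_pos":[0,0,0],"turn":0,"jaw":-1}]}}

```text
time: 2.37
tool_pos: [0.4551, 0.1235, 0.1895]
tcp_rot: [0.508, 3.097, 0.004]
wrist_force: [-0.7, 3.1, 4.0]
width: 0.003
grip_force: 1.9
```

Emit:
{"fn": "drive_tool", "kwargs": {"increments": [{"delta_pos":[0,0,1.5],"turn":0,"jaw":-1},{"delta_pos":[0,0,1],"turn":0,"jaw":-1},{"delta_pos":[0,0,0],"turn":0,"jaw":-1}]}}

```text
time: 2.62
tool_pos: [0.4554, 0.1235, 0.189]
tcp_rot: [0.509, 3.098, 0.003]
wrist_force: [-9.2, 1.5, 23.6]
width: -0.001
grip_force: 11.9
```

Bottomed at 23.6 N. I'll release it, rise, turn and head for the bracket.

Emit:
{"fn": "drive_tool", "kwargs": {"increments": [{"delta_pos":[0,0,-12],"turn":0,"jaw":-1},{"delta_pos":[0,0,-30],"turn":0,"jaw":-1},{"delta_pos":[0,0,-30],"turn":0.122,"jaw":-1},{"delta_pos":[0,0,-30],"turn":0.122,"jaw":-1},{"delta_pos":[0,0,-20],"turn":0.122,"jaw":-1},{"delta_pos":[0,0,0],"turn":0.122,"jaw":-1},{"delta_pos":[0,0,0],"turn":0.122,"jaw":-1},{"delta_pos":[0,0,0],"turn":0.122,"jaw":-1}]}}

```text
time: 3.28
tool_pos: [0.4547, 0.1227, 0.3092]
tcp_rot: [1.59, 2.705, 0.005]
wrist_force: [-0.9, -0.9, 0.4]
width: -0.001
grip_force: 0.0
```

Emit:
{"fn": "drive_tool", "kwargs": {"increments": [{"delta_pos":[0,0,0],"turn":0.122,"jaw":-1},{"delta_pos":[0,0,0],"turn":0.124,"jaw":0},{"delta_pos":[-40,-2,0],"turn":0,"jaw":0},{"delta_pos":[-40,-2,0],"turn":0,"jaw":0},{"delta_pos":[-40,-2,0],"turn":0,"jaw":0},{"delta_pos":[-40,-2,0],"turn":0,"jaw":0},{"delta_pos":[-40,-2,0],"turn":0,"jaw":0},{"delta_pos":[-40,-2,0],"turn":0,"jaw":0}]}}

```text
time: 3.95
tool_pos: [0.5064, -0.1141, 0.3084]
tcp_rot: [1.903, 2.496, 0.002]
wrist_force: [1.0, 0.2, 0.7]
width: 0.499
grip_force: 0.0
```

Emit:
{"fn": "drive_tool", "kwargs": {"increments": [{"delta_pos":[-40,-2,0],"turn":0,"jaw":0},{"delta_pos":[-40,-2,0],"turn":0,"jaw":0},{"delta_pos":[0,0,0],"turn":0,"jaw":0},{"delta_pos":[0,0,0],"turn":0,"jaw":0}]}}

```text
time: 4.28
tool_pos: [0.5237, -0.1925, 0.3081]
tcp_rot: [1.908, 2.492, 0.001]
wrist_force: [-0.4, 0.4, -0.3]
width: 0.498
grip_force: 0.0
```

```bash
python3 - <<'E'
from look import *
s,d=look("brk");st(s)
a=np.radians(15.3);X=np.array([-np.sin(a),np.cos(a),0]);Y=np.array([-np.cos(a),-np.sin(a),0]);O=np.array([.5435,-.289,.014])
for p in((25,47.5,36),(25,-47.5,36),(-25,47.5,7),(-25,-47.5,7),(20,0,27)):
    print(p,(proj(d["wrist"],O+X*p[0]/1e3+Y*p[1]/1e3+[0,0,p[2]/1e3],s)*1.5625).round(0))
E
```

```text
t 4.28 pos [ 0.5237 -0.1925  0.3081] q [-0.397  0.124  1.956 -0.     1.059 -0.661] F [-0.4  0.4 -0.3] w 0.498 g 0.0
[[-0.2609, 0.9654, 0.0023], [0.9654, 0.2609, -0.0012], [-0.0017, 0.0019, -1.0]]
(25, 47.5, 36) [306. 429.]
(25, -47.5, 36) [472. 428.]
(-25, 47.5, 7) [320. 468.]
(-25, -47.5, 7) [463. 467.]
(20, 0, 27) [390. 427.]
```

View pics/brk_wrist.png

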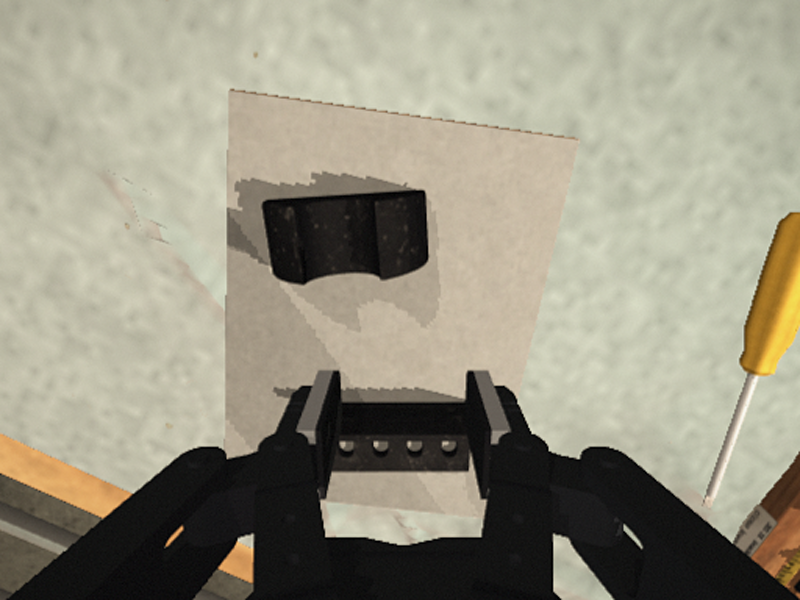

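The wrist view shows the bracket between the fingers. Its slots are centred near (398,446), its flange lies between y of about 403 and 432, and its far edge is at y of about 470. I'll refine numerically.

```bash
python3 - <<'E'
from h import *
s,d=pickle.load(open("brk.pkl","rb"));c=d["wrist"]
g=cv2.cvtColor(c["pixels"],cv2.COLOR_RGB2GRAY)
a=np.radians(15.3);X=np.array([-np.sin(a),np.cos(a),0]);Y=np.array([-np.cos(a),-np.sin(a),0]);O=np.array([.5435,-.289,.014])
def loc(uv,z):
    p=plane(c,uv,z,s)-O;return np.round([p@X*1e3,p@Y*1e3],1)
m=np.zeros_like(g);m[278:294,214:302]=(g[278:294,214:302]>55)
n,_,st,ce=cv2.connectedComponentsWithStats(m)
for i in range(1,n):
    if st[i,4]>6: print("hole",ce[i].round(1),st[i],loc(ce[i],.018))
for u in(222,235,247,260,272,285,296): print(u,g[252:312,u].tolist())
E
```

```text
hole [221.5 284.5] [217 282  10   7  57] [-9.  29.6]
hole [243.4 284.6] [239 282  10   7  57] [-9.1  7.1]
hole [264.7 284.5] [260 282  10   7  59] [ -9.1 -14.8]
hole [286.5 284.5] [282 282  10   7  54] [ -9.2 -37.3]
hole [300.4 290.9] [300 288   2   6  10] [-17.1 -52. ]
222 [95, 94, 96, 99, 91, 55, 6, 12, 15, 5, 9, 11, 9, 10, 10, 17, 18, 13, 11, 14, 13, 9, 12, 13, 11, 11, 21, 30, 31, 32, 64, 96, 93, 92, 92, 97, 69, 7, 9, 10, 21, 44, 49, 43, 42, 38, 41, 43, 37, 67, 135, 167, 166, 166, 165, 165, 165, 164, 164, 163]
235 [114, 113, 112, 116, 110, 66, 6, 12, 16, 15, 12, 13, 16, 16, 15, 12, 12, 13, 14, 16, 12, 17, 14, 13, 17, 16, 26, 49, 60, 37, 34, 39, 40, 37, 37, 41, 41, 35, 36, 35, 34, 36, 37, 39, 34, 34, 36, 35, 31, 68, 138, 169, 163, 166, 163, 166, 165, 164, 163, 164]
247 [115, 116, 114, 117, 109, 69, 6, 16, 17, 15, 8, 11, 14, 15, 11, 14, 14, 15, 16, 12, 15, 18, 14, 14, 16, 15, 27, 42, 42, 38, 67, 102, 100, 101, 91, 49, 11, 6, 16, 28, 41, 37, 38, 37, 37, 35, 37, 32, 30, 76, 147, 170, 167, 167, 166, 162, 164, 165, 168, 165]
260 [115, 115, 118, 117, 107, 65, 8, 14, 11, 12, 13, 16, 14, 1
[... 277 characters left out ...]
, 15, 15, 16, 14, 15, 14, 15, 20, 25, 37, 36, 36, 37, 41, 40, 44, 44, 46, 45, 52, 52, 44, 45, 43, 47, 42, 41, 40, 47, 61, 51, 84, 150, 177, 187, 186, 185, 187, 187, 183, 180, 175]
285 [151, 107, 110, 114, 107, 62, 8, 17, 14, 17, 15, 12, 12, 11, 12, 14, 14, 12, 18, 16, 18, 18, 16, 16, 11, 19, 37, 53, 35, 42, 112, 181, 162, 105, 94, 90, 54, 8, 12, 14, 28, 42, 43, 43, 35, 36, 36, 36, 32, 75, 155, 187, 183, 182, 185, 186, 182, 186, 186, 183]
296 [190, 192, 179, 127, 104, 57, 8, 15, 15, 14, 11, 12, 12, 14, 15, 13, 12, 17, 13, 14, 17, 18, 17, 18, 16, 18, 26, 44, 49, 38, 38, 45, 40, 36, 36, 39, 36, 36, 37, 43, 40, 40, 39, 41, 40, 34, 31, 34, 35, 83, 164, 190, 186, 186, 186, 189, 188, 187, 182, 177]
```

```bash
python3 - <<'E'
from h import *
s,d=pickle.load(open("brk.pkl","rb"));c=d["wrist"]
a=np.radians(15.1);X=np.array([-np.sin(a),np.cos(a),0]);Y=np.array([-np.cos(a),-np.sin(a),0]);O=np.array([.5435,-.289,.014])
def loc(uv,z):
    p=plane(c,uv,z,s)-O;return np.round([p@X*1e3,p@Y*1e3],1)
for u in(222,296):print("flange foot (25)",loc((u,257),.014),"flange top outer? (25)",loc((u,278),.05),"far edge(-25)",loc((u,301.3),.021),loc((u,301.3),.014))
O2=O-.0039*Y
for dx in(0,-.001,-.002):
    G=O2+X*(.007+dx);G[2]=.014+.014+.173
    print(dx,(R.from_rotvec(s["tcp_rot"]).as_matrix().T@(G-s["tool_pos"])*1e3).round(1),G)
E
```

```text
flange foot (25) [20.9 28.4] flange top outer? (25) [21.1 24.4] far edge(-25) [-27.4  29.5] [-33.1  30.5]
flange foot (25) [ 20.8 -46.4] flange top outer? (25) [ 21.1 -41.9] far edge(-25) [-27.5 -47.5] [-33.1 -48.6]
0 [-91.1  -2.4 107.3] [ 0.54544181 -0.28122572  0.201     ]
-0.001 [-92.1  -2.4 107.3] [ 0.54570232 -0.2821912   0.201     ]
-0.002 [-93.1  -2.4 107.3] [ 0.54596282 -0.28315667  0.201     ]
```

Emit:
{"fn": "drive_tool", "kwargs": {"increments": [{"delta_pos":[-32,-0.8,0],"turn":0,"jaw":0},{"delta_pos":[-32,-0.8,10],"turn":0,"jaw":0},{"delta_pos":[-31,-0.8,20],"turn":0,"jaw":0},{"delta_pos":[0,0,25],"turn":0,"jaw":0},{"delta_pos":[0,0,25],"turn":0,"jaw":0},{"delta_pos":[0,0,17],"turn":0,"jaw":0},{"delta_pos":[0,0,10],"turn":0,"jaw":0},{"delta_pos":[0,0,0],"turn":0,"jaw":0}]}}

```text
time: 5.0
tool_pos: [0.5451, -0.2803, 0.1978]
tcp_rot: [-1.9, -2.496, 0.001]
wrist_force: [0.1, 0.6, 0.5]
width: 0.501
grip_force: 0.0
```

```bash
python3 - <<'E'
from look import *
s,d=look("pre");st(s)
tool(s,np.array([0.54544,-.28123,.201])-.004*np.array([-.26,.965,0])-s["tool_pos"])
E
```

```text
t 5.0 pos [ 0.5451 -0.2803  0.1978] q [-0.516  0.352  1.906  0.     0.888 -0.785] F [0.1 0.6 0.5] w 0.501 g 0.0
[[-0.2663, 0.9639, -0.0039], [0.9639, 0.2663, 0.0023], [0.0033, -0.0032, -1.0]]
tool mm [-5.   0.1 -3.2]
```

View pics/pre_wrist.png

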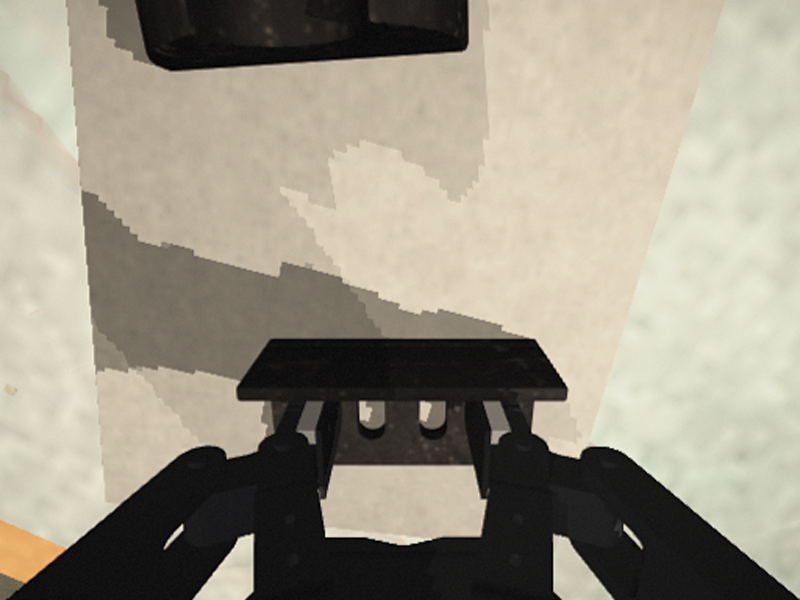

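```bash
python3 - <<'E'
from look import *
s,d=pickle.load(open("pre.pkl","rb"));c=d["wrist"]
Rm=R.from_rotvec(s["tcp_rot"]).as_matrix()
for uv in((237,390),(567,390),(402,388),(402,401),(272,340),(534,340)):
    z=.05 if uv[1]>350 else .014
    print(uv,(Rm.T@(plane(c,np.array(uv)/1.5625,z,s)-s["tool_pos"])*1e3).round(1))
for i in range(3):
    q=bot.read_state();print(q["tool_pos"].round(4))
E
```

```text
(237, 390) [ 14.5 -46.1 148. ]
(567, 390) [ 14.7  47.8 147.7]
(402, 388) [ 15.3   0.9 147.8]
(402, 401) [ 11.1   0.9 147.8]
(272, 340) [ 14.3 -45.8 184. ]
(534, 340) [ 14.5  48.1 183.7]
[ 0.5458 -0.2807  0.1994]
[ 0.5458 -0.2807  0.1994]
[ 0.5458 -0.2807  0.1994]
```

Flange outer face is at tool x = 14.5, so I need to move 4 mm in -x before closing.

Emit:
{"fn": "drive_tool", "kwargs": {"increments": [{"delta_pos":[-4,0.9,-1.5],"turn":0,"jaw":0},{"delta_pos":[0,0,0],"turn":0,"jaw":-0.5},{"delta_pos":[0,0,0],"turn":0,"jaw":-1},{"delta_pos":[0,0,0],"turn":0,"jaw":-1},{"delta_pos":[0,0,0],"turn":0,"jaw":-1},{"delta_pos":[0,0,0],"turn":0,"jaw":-1}], "grip_force": 40}}

```text
time: 5.55
tool_pos: [0.5485, -0.2862, 0.203]
tcp_rot: [1.904, 2.497, 0.001]
wrist_force: [-1.5, 1.7, 5.4]
width: 0.014
grip_force: 39.5
```

Emit:
{"fn": "drive_tool", "kwargs": {"increments": [{"delta_pos":[0,0,-10],"turn":0,"jaw":-1},{"delta_pos":[0,0,-30],"turn":0,"jaw":-1},{"delta_pos":[0,0,-30],"turn":0,"jaw":-1},{"delta_pos":[0,0,0],"turn":0,"jaw":-1},{"delta_pos":[0,0,0],"turn":0,"jaw":-1}]}}

```text
time: 5.97
tool_pos: [0.549, -0.2866, 0.2748]
tcp_rot: [1.901, 2.494, 0.001]
wrist_force: [0.3, -0.6, -1.2]
width: 0.012
grip_force: 39.3
```

```bash
python3 - <<'E'
from look import *
s,d=look("lift",("wrist","side"));st(s)
def cr(n,u,v,w,h): return cv2.resize(d[n]["pixels"][v:v+h,u:u+w,::-1],(400,600),interpolation=cv2.INTER_CUBIC)
p=proj(d["side"],s["tool_pos"]-[0,0,.15]).astype(int);print(p)
a=np.hstack([cr("wrist",157,184,133*1,200),cr("side",p[0]-50,p[1]-75,100,150)])
cv2.imwrite("pics/lift.png",cv2.convertScaleAbs(a,alpha=1.6,beta=20))
E
```

```text
t 5.97 pos [ 0.549  -0.2866  0.2748] q [-0.521  0.268  1.852 -0.     1.017 -0.789] F [ 0.3 -0.6 -1.2] w 0.012 g 39.3
[[-0.2647, 0.9643, 0.0048], [0.9643, 0.2647, -0.0028], [-0.004, 0.0039, -1.0]]
[310 161]
```

View pics/lift.png

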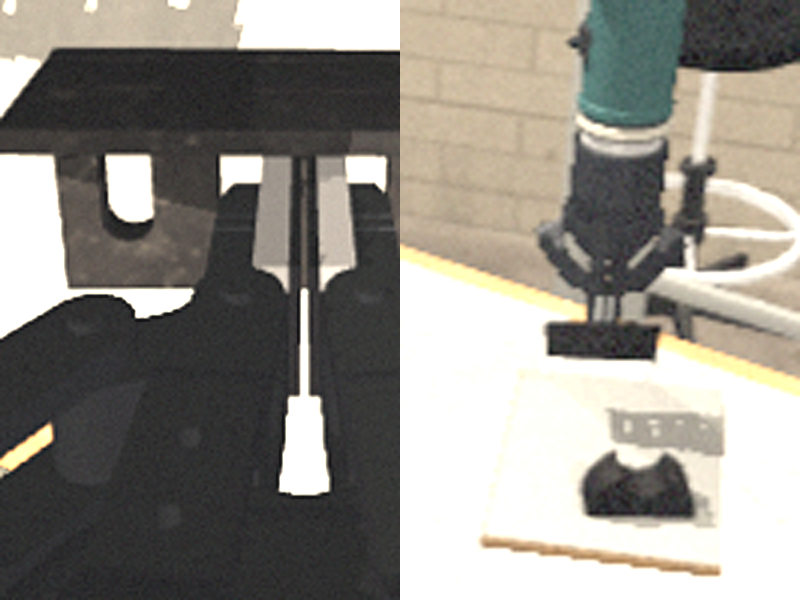

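The bracket is held by its middle rib: pads are at crop (300,230) in the wrist view, and it hangs level in the side view. The tool can only yaw, so the 30° tilt has to come from pivoting the bracket about the pad axis. I'll do that by pressing the foot of the flange against the fixed board's far edge. First I'll turn the tool towards that edge.

Emit:
{"fn": "drive_tool", "kwargs": {"increments": [{"delta_pos":[0,0,-5],"turn":-0.12,"jaw":-1},{"delta_pos":[0,0,0],"turn":-0.12,"jaw":-1},{"delta_pos":[0,0,0],"turn":-0.12,"jaw":-1},{"delta_pos":[0,0,0],"turn":-0.12,"jaw":-1},{"delta_pos":[0,0,0],"turn":-0.12,"jaw":-1},{"delta_pos":[0,0,0],"turn":-0.12,"jaw":-1},{"delta_pos":[0,0,0],"turn":-0.12,"jaw":-1},{"delta_pos":[0,0,0],"turn":-0.12,"jaw":-1}]}}

```text
time: 6.73
tool_pos: [0.547, -0.2854, 0.2743]
tcp_rot: [-0.526, -3.093, -0.002]
wrist_force: [-0.2, 0.3, -0.4]
width: 0.012
grip_force: 39.3
```

Emit:
{"fn": "drive_tool", "kwargs": {"increments": [{"delta_pos":[0,0,0],"turn":-0.12,"jaw":-1},{"delta_pos":[0,0,0],"turn":-0.12,"jaw":-1},{"delta_pos":[0,0,0],"turn":-0.12,"jaw":-1},{"delta_pos":[0,0,0],"turn":-0.12,"jaw":-1},{"delta_pos":[0,0,0],"turn":0,"jaw":-1}]}}

```text
time: 7.15
tool_pos: [0.5471, -0.2854, 0.2744]
tcp_rot: [0.22, -3.13, -0.004]
wrist_force: [0.4, -0.3, -0.8]
width: 0.012
grip_force: 39.3
```

```bash
python3 - <<'E'
from look import *
s,d=look("rot",("wrist",));st(s)
s0,d0=pickle.load(open("d0.pkl","rb"));T=d0["top"]
# far board edge in first top image: colour boundary per column
p=T["pixels"].astype(int); k=cv2.GaussianBlur(T["pixels"],(3,3),0).astype(int);m=k[:,:,0]-k[:,:,1]
pts=[]
for u in range(284,364,4):
    col=m[214:234,u];mid=(m[205:214,u].mean()+m[230:238,u].mean())/2
    i=np.argmax(col>mid);v=214+i-(col[i]-mid)/(col[i]-col[i-1]) if i else 214
    pts.append(plane(T,(u,v),.014)[:2])
pts=np.array(pts);print(pts[::4].round(3).tolist())
a=np.polyfit(pts[:,1],pts[:,0],1);print("x=",a,"resid",np.std(np.polyval(a,pts[:,1])-pts[:,0]),"angle of normal deg",np.degrees(np.arctan(-a[0])))
# driver / spacer extents
for n,uv in(("driver",(450,278)),("drv tip",(550,273)),("spacer",(380,262)),("spacer",(436,262))): print(n,plane(T,np.array(uv)/1.5625,.0).round(3))
x=np.polyval(a,-.2);print("edge at y=-.2",x)
E
```

```text
t 7.15 pos [ 0.5471 -0.2854  0.2744] q [-0.521  0.267  1.853 -0.     1.025 -2.232] F [ 0.4 -0.3 -0.8] w 0.012 g 39.3
[[-0.9902, -0.1397, -0.0036], [-0.1397, 0.9902, 0.002], [0.0033, 0.0025, -1.0]]
[[0.597, -0.099], [0.605, -0.147], [0.606, -0.195], [0.613, -0.242], [0.625, -0.29]]
x= [-0.13023296  0.58385384] resid 0.0017877079837578796 angle of normal deg 7.420037328496284
driver [ 0.737 -0.095  0.   ]
drv tip [ 0.776 -0.291  0.   ]
spacer [0.75  0.047 0.   ]
spacer [ 0.766 -0.064  0.   ]
edge at y=-.2 0.6099004358745107
```

Emit:
{"fn": "drive_tool", "kwargs": {"increments": [{"delta_pos":[-27,19,0],"turn":0,"jaw":-1},{"delta_pos":[-27,19,0],"turn":0,"jaw":-1},{"delta_pos":[-27,19,0],"turn":0,"jaw":-1},{"delta_pos":[-27,19,0],"turn":0,"jaw":-1},{"delta_pos":[0,0,30],"turn":0,"jaw":-1},{"delta_pos":[0,0,30],"turn":0,"jaw":-1},{"delta_pos":[0,0,17],"turn":0,"jaw":-1},{"delta_pos":[0,0,0],"turn":0,"jaw":-1}]}}

```text
time: 7.87
tool_pos: [0.6415, -0.1943, 0.193]
tcp_rot: [0.211, -3.124, -0.007]
wrist_force: [-0.8, 0.8, -1.3]
width: 0.014
grip_force: 39.3
```

```bash
python3 - <<'E'
from look import *
s,d=look("edge",("wrist",));st(s);c=d["wrist"]
g=cv2.cvtColor(c["pixels"],cv2.COLOR_RGB2GRAY)
E
```

```text
t 7.87 pos [ 0.6415 -0.1943  0.193 ] q [-0.331  0.451  1.773 -0.     0.929 -2.037] F [-0.8  0.8 -1.3] w 0.014 g 39.3
[[-0.9909, -0.1342, -0.0111], [-0.1343, 0.9909, 0.0038], [0.0105, 0.0052, -0.9999]]
```

View pics/edge_wrist.png

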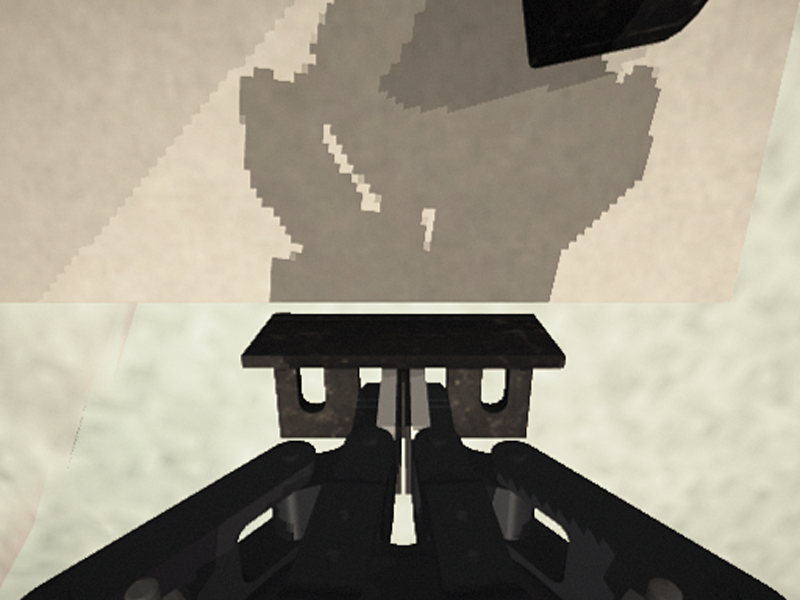

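The board edge is at row 302 and parallel to the flange. The flange foot is at row 314, with corners (275,314) and (533,314). The outer top edge is at about row 355, running from (243,355) to (565,355).

```bash
cat > fit.py <<'E'
from look import *
from scipy.optimize import least_squares
# bracket in tool frame: origin o, x_b rotated by tilt th about tool y. tool z down, x_b=+tool x, y_b=-tool y, z_b=-tool z at th=0
def pts(p,P):
    ox,oy,oz,th,ya=p
    r=R.from_euler("zy",[ya,th]).as_matrix()@np.diag([1,-1,-1.])   # th>0 : flange side goes down?
    return P@r.T+np.array([ox,oy,oz])
def fit(c,uv,P,th0=0):
    H=np.linalg.inv(np.array(c["hand_eye"]));F=f(c)
    def res(p):
        q=pts(p,np.array(P,float)/1e3)@H[:3,:3].T+H[:3,3]
        return (np.c_[q[:,0]/q[:,2]*F+c["cx"],q[:,1]/q[:,2]*F+c["cy"]]-np.array(uv)/1.5625).ravel()
    r=least_squares(res,[-.007,0,.187,th0,0]);return r.x,r.fun
E
python3 - <<'E'
from fit import *
s,d=pickle.load(open("edge.pkl","rb"));c=d["wrist"]
g=cv2.cvtColor(c["pixels"],cv2.COLOR_RGB2GRAY)
for u in(180,200,320,335): print(u,[ (196+i,int(v)) for i,v in enumerate(g[196:242,u])])
P=[(25,47.5,0),(25,-47.5,0),(25,47.5,36),(25,-47.5,36),(20,47.5,36),(20,-47.5,36)]
x,r=fit(c,[(275,314),(533,314),(243,355),(565,355),(243,368),(565,368)],P)
print("o mm",(x[:3]*1e3).round(1),"tilt,yaw deg",np.degrees(x[3:]).round(2),"res",r.round(1))
Rm=R.from_rotvec(s["tcp_rot"]).as_matrix()
print("board edge tool",(Rm.T@(plane(c,np.array((400,302))/1.5625,.014,s)-s["tool_pos"])*1e3).round(1))
E
```

```text
180 [(196, 224), (197, 225), (198, 229), (199, 205), (200, 55), (201, 13), (202, 14), (203, 20), (204, 23), (205, 15), (206, 15), (207, 16), (208, 15), (209, 15), (210, 19), (211, 18), (212, 18), (213, 18), (214, 25), (215, 28), (216, 28), (217, 21), (218, 19), (219, 19), (220, 23), (221, 19), (222, 18), (223, 20), (224, 17), (225, 20), (226, 22), (227, 29), (228, 53), (229, 55), (230, 63), (231, 62), (232, 54), (233, 50), (234, 52), (235, 49), (236, 39), (237, 44), (238, 54), (239, 52), (240, 51), (241, 50)]
200 [(196, 229), (197, 230), (198, 231), (199, 236), (200, 214), (201, 4), (202, 18), (203, 23), (204, 21), (205, 17), (206, 17), (207, 19), (208, 16), (209, 18), (210, 14), (211, 17), (212, 25), (213, 31), (214, 22), (215, 24), (216, 22), (217, 22), (218, 21), (219, 21), (220, 20), (221, 19), (222, 20), (223, 19), (224, 22), (225, 20), (226, 25), (227, 29), (228, 30), (229, 30), (230, 31), (231, 29), (232, 29), (233, 25), (234, 14), (235, 140), (236, 240), (237, 232), (238, 232), (239, 233), (240, 232), (241, 235)]
320 [(196, 230), (197, 230), (198, 230), (199, 234), (200, 209)
[... 426 characters left out ...]
, 228), (240, 228), (241, 228)]
335 [(196, 223), (197, 222), (198, 223), (199, 231), (200, 204), (201, 0), (202, 15), (203, 20), (204, 22), (205, 18), (206, 16), (207, 19), (208, 16), (209, 13), (210, 18), (211, 24), (212, 26), (213, 26), (214, 31), (215, 30), (216, 32), (217, 22), (218, 21), (219, 20), (220, 19), (221, 20), (222, 20), (223, 23), (224, 20), (225, 19), (226, 21), (227, 23), (228, 30), (229, 29), (230, 28), (231, 30), (232, 29), (233, 32), (234, 30), (235, 26), (236, 29), (237, 45), (238, 60), (239, 53), (240, 49), (241, 49)]
o mm [ -4.    0.2 190.4] tilt,yaw deg [-1.35 -0.02] res [-0.2 -0.  -0.1 -0.  -0.4 -0.8  0.5 -0.8  0.7  0.8 -0.6  0.8]
board edge tool [ 29.6  -1.1 179.3]
```

Emit:
{"fn": "drive_tool", "kwargs": {"increments": [{"delta_pos":[0,0,-5],"turn":0,"jaw":-1},{"delta_pos":[6,0,0],"turn":0,"jaw":-1},{"delta_pos":[2,0,0],"turn":0,"jaw":-1},{"delta_pos":[2,0,0],"turn":0,"jaw":-1},{"delta_pos":[1.5,0,0],"turn":0,"jaw":-1},{"delta_pos":[0,0,0],"turn":0,"jaw":-1}], "grip_force": 20}}

```text
time: 8.42
tool_pos: [0.6329, -0.1977, 0.2055]
tcp_rot: [-0.214, 3.133, -0.001]
wrist_force: [-1.1, 0.2, 0.2]
width: 0.013
grip_force: 39.3
```

```bash
python3 - <<'E'
from fit import *
ps=[]
for i in range(4):
    s,d=look("c1",("wrist",));ps.append(s["tool_pos"])
print(np.array(ps).round(4).tolist(),s["grip_force"],s["wrist_force"].round(1),R.from_rotvec(s["tcp_rot"]).as_matrix().round(3).tolist())
g=cv2.cvtColor(d["wrist"]["pixels"],cv2.COLOR_RGB2GRAY)
for u in(165,200,320,350): print(u,g[176:242,u].tolist())
E
```

```text
[[0.6329, -0.1977, 0.2055], [0.633, -0.1976, 0.2053], [0.6331, -0.1976, 0.2051], [0.6332, -0.1975, 0.2049]] 39.29467856884003 [-0.2 -0.5 -1. ] [[-0.991, -0.137, 0.0], [-0.137, 0.991, -0.0], [-0.0, -0.0, -1.0]]
165 [218, 219, 219, 220, 219, 218, 215, 214, 217, 219, 219, 219, 219, 220, 220, 221, 220, 220, 218, 217, 216, 222, 229, 228, 226, 227, 225, 224, 225, 224, 224, 224, 223, 225, 229, 235, 213, 79, 18, 9, 18, 16, 17, 17, 17, 17, 19, 18, 14, 19, 19, 32, 50, 50, 53, 52, 50, 48, 48, 140, 232, 226, 225, 226, 226, 225]
200 [133, 134, 136, 135, 134, 133, 133, 131, 131, 133, 134, 133, 134, 134, 135, 133, 130, 130, 129, 129, 125, 169, 232, 233, 206, 0, 18, 21, 21, 16, 16, 16, 19, 18, 18, 17, 21, 31, 24, 21, 21, 22, 19, 21, 22, 22, 22, 19, 19, 23, 27, 27, 31, 29, 30, 29, 26, 27, 17, 138, 236, 228, 225, 225, 226, 226]
320 [131, 130, 133, 132, 132, 133, 134, 132, 134, 134, 135, 135, 133, 131, 130, 131, 128, 127, 126, 127, 123, 173, 234, 237, 213, 3, 15, 23, 27, 33, 31, 24, 16, 18, 16, 23, 19, 23, 24, 18, 17, 22, 20, 19, 19, 22, 22, 17, 23, 19, 22, 29, 45, 41, 32, 28, 27, 27, 24, 51, 164, 238, 229, 227, 227, 226]
350 [218, 217, 217, 217, 216, 216, 217, 216, 218, 215, 212, 214, 214, 216, 218, 217, 216, 216, 214, 216, 216, 220, 226, 222, 222, 224, 224, 224, 225, 227, 227, 228, 229, 232, 235, 233, 195, 2, 12, 20, 17, 19, 21, 20, 22, 20, 16, 19, 23, 19, 20, 22, 30, 30, 34, 34, 33, 30, 24, 76, 186, 235, 231, 231, 232, 233]
```

View pics/c1_wrist.png

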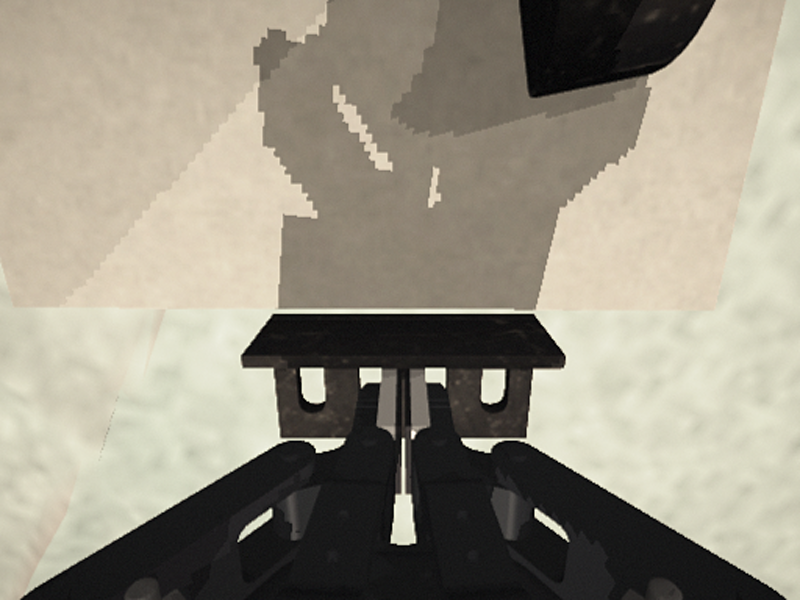

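A gap of about 2.4 mm remains (board edge at row 308, flange foot at row 314), and the bracket is slightly too high. I'll lower it and push.

Emit:
{"fn": "drive_tool", "kwargs": {"increments": [{"delta_pos":[0,0,6],"turn":0,"jaw":-1},{"delta_pos":[0,0,0],"turn":0,"jaw":-1},{"delta_pos":[2,0,0],"turn":0,"jaw":-1},{"delta_pos":[2,0,0],"turn":0,"jaw":-1},{"delta_pos":[2,0,0],"turn":0,"jaw":-1},{"delta_pos":[0,0,0],"turn":0,"jaw":-1},{"delta_pos":[0,0,0],"turn":0,"jaw":-1}], "grip_force": 20}}

```text
time: 9.2
tool_pos: [0.6302, -0.1981, 0.2006]
tcp_rot: [-0.214, 3.125, -0.003]
wrist_force: [8.2, 2.2, 0.1]
width: 0.013
grip_force: 40.1
```

```bash
cat > meas.py <<'E'
from fit import *
def meas(tag,show=False,th0=0.):
    s,d=look(tag,("wrist",));st(s);c=d["wrist"]
    g=cv2.cvtColor(c["pixels"],cv2.COLOR_RGB2GRAY)
    m=(g<75).astype(np.uint8)
    # rows: dark run upper end (foot edge) at columns; left/right extents per row
    for u in(190,215,300,322): 
        col=g[150:260,u].astype(int);print(u,"dark from",150+int(np.argmax(col<75)),[int(v) for v in g[205:262:2,u]] if show else "")
    for v in range(196,256,2):
        w=np.where(g[v,120:400]<45)[0]+120
        if len(w): print((v,int(w[0]),int(w[-1])),end=" ")
    print();return s,c,g
E
python3 - <<'E'
from meas import *
meas("c2",True)
E
```

```text
t 9.2 pos [ 0.6302 -0.1981  0.2006] q [-0.343  0.421  1.801  0.003  0.91  -2.052] F [8.2 2.2 0.1] w 0.013 g 40.1
[[-0.9906, -0.1363, 0.0095], [-0.1363, 0.9907, -0.0011], [-0.0093, -0.0024, -1.0]]
190 dark from 204 [14, 13, 16, 13, 22, 17, 20, 20, 16, 30, 32, 30, 30, 43, 15, 10, 16, 15, 16, 19, 19, 21, 24, 24, 29, 30, 30, 32, 38]
215 dark from 204 [18, 16, 17, 17, 20, 16, 16, 17, 24, 29, 32, 31, 32, 33, 47, 47, 49, 47, 45, 49, 49, 47, 47, 45, 51, 49, 49, 47, 50]
300 dark from 205 [0, 15, 14, 18, 14, 19, 20, 19, 21, 26, 29, 31, 26, 26, 44, 43, 42, 48, 59, 56, 51, 53, 65, 56, 54, 55, 54, 53, 55]
322 dark from 205 [0, 21, 22, 18, 21, 16, 19, 18, 20, 24, 36, 39, 30, 16, 238, 228, 229, 229, 231, 231, 234, 236, 236, 237, 239, 239, 240, 216, 84]
(204, 177, 249) (206, 175, 340) (208, 173, 343) (210, 170, 345) (212, 168, 347) (214, 166, 349) (216, 164, 351) (218, 161, 353) (220, 159, 356) (222, 157, 358) (224, 187, 359) (226, 185, 360) (228, 157, 359) (230, 162, 359) (232, 174, 344) (234, 175, 342) (236, 176, 341) (238, 177, 340) (240, 177, 340) (242, 190, 340) (244, 190, 340) (246, 177, 339) (248, 190, 339) (250, 190, 339) (252, 190, 339) (254, 177, 339)
```

Emit:
{"fn": "drive_tool", "kwargs": {"increments": [{"delta_pos":[2,0,0],"turn":0,"jaw":-1},{"delta_pos":[2,0,0],"turn":0,"jaw":-1},{"delta_pos":[0,0,0],"turn":0,"jaw":-1},{"delta_pos":[0,0,0],"turn":0,"jaw":-1}]}}

```text
time: 9.58
tool_pos: [0.627, -0.1987, 0.2016]
tcp_rot: [-0.213, 3.123, -0.003]
wrist_force: [9.8, 3.3, 2.2]
width: 0.013
grip_force: 43.0
```

```bash
python3 - <<'E'
from meas import *
P=[(25,47.5,0),(25,-47.5,0),(25,47.5,36),(25,-47.5,36)]
c=pickle.load(open("c2.pkl","rb"))[1]["wrist"]
x,r=fit(c,np.array([(176.5,204.7),(340.5,204.7),(156,222.8),(359,222.8)])*1.5625,P)
print("c2",(x[:3]*1e3).round(1),np.degrees(x[3:]).round(2),r.round(1))
meas("c3",True)
E
```

```text
c2 [ -6.9  -0.  189.9] [-7.42 -0.01] [ 0.2 -0.  -1.4 -0.  -0.   0.   1.   0. ]
t 9.58 pos [ 0.627  -0.1987  0.2016] q [-0.345  0.414  1.809  0.003  0.908 -2.055] F [9.8 3.3 2.2] w 0.013 g 43.0
[[-0.9906, -0.1361, 0.0115], [-0.1361, 0.9907, -0.0014], [-0.0112, -0.0029, -0.9999]]
190 dark from 208 [130, 207, 11, 17, 11, 15, 20, 17, 19, 20, 42, 44, 46, 48, 46, 45, 29, 31, 32, 39, 57, 42, 36, 37, 39, 42, 47, 44, 47]
215 dark from 209 [125, 223, 8, 13, 16, 17, 16, 17, 20, 19, 30, 30, 29, 31, 33, 47, 46, 45, 44, 50, 48, 42, 38, 46, 46, 44, 52, 45, 43]
300 dark from 209 [129, 174, 3, 13, 15, 17, 19, 21, 19, 18, 29, 32, 31, 26, 25, 41, 44, 43, 49, 50, 58, 58, 51, 53, 64, 56, 52, 51, 53]
322 dark from 209 [125, 189, 46, 19, 19, 16, 22, 16, 18, 22, 27, 32, 35, 28, 23, 237, 227, 227, 230, 229, 229, 228, 228, 227, 227, 230, 233, 236, 236]
(208, 180, 200) (210, 176, 340) (212, 174, 342) (214, 171, 345) (216, 168, 347) (218, 166, 350) (220, 163, 352) (222, 160, 355) (224, 158, 357) (226, 158, 358) (228, 158, 359) (230, 158, 358) (232, 183, 358) (234, 174, 344) (236, 175, 342) (238, 177, 341) (240, 177, 340) (242, 177, 340) (244, 180, 340) (246, 191, 340) (248, 190, 340) (250, 190, 340) (252, 190, 340) (254, 190, 340)
```

Emit:
{"fn": "drive_tool", "kwargs": {"increments": [{"delta_pos":[2,0,0],"turn":0,"jaw":-1},{"delta_pos":[2,0,0],"turn":0,"jaw":-1},{"delta_pos":[0,0,0],"turn":0,"jaw":-1},{"delta_pos":[0,0,0],"turn":0,"jaw":-1}]}}

```text
time: 9.97
tool_pos: [0.6238, -0.1992, 0.2024]
tcp_rot: [-0.213, 3.121, -0.004]
wrist_force: [11.7, 3.2, 3.8]
width: 0.014
grip_force: 45.1
```

```bash
python3 - <<'E'
from meas import *
P=[(25,47.5,0),(25,-47.5,0),(25,47.5,36),(25,-47.5,36)]
c=pickle.load(open("c3.pkl","rb"))[1]["wrist"]
x,r=fit(c,np.array([(177,209),(340,209),(157,224.7),(359,224.7)])*1.5625,P)
print("c3",(x[:3]*1e3).round(1),np.degrees(x[3:]).round(2),r.round(1))
meas("c4",True)
E
```

```text
c3 [-9.500e+00  1.000e-01  1.888e+02] [-10.03  -0.02] [ 0.4 -0.  -1.1 -0.  -0.2  0.   0.7  0. ]
t 9.97 pos [ 0.6238 -0.1992  0.2024] q [-0.348  0.408  1.816  0.004  0.904 -2.058] F [11.7  3.2  3.8] w 0.014 g 45.1
[[-0.9906, -0.1359, 0.0138], [-0.1359, 0.9907, -0.0017], [-0.0135, -0.0035, -0.9999]]
190 dark from 212 [128, 128, 129, 205, 15, 15, 18, 19, 16, 16, 25, 41, 43, 44, 44, 43, 43, 48, 46, 57, 57, 65, 80, 48, 46, 43, 49, 50, 49]
215 dark from 213 [128, 129, 123, 240, 2, 12, 17, 14, 15, 18, 20, 30, 30, 33, 26, 41, 46, 41, 45, 44, 46, 41, 41, 43, 42, 43, 44, 44, 48]
300 dark from 213 [131, 130, 132, 174, 20, 13, 12, 14, 15, 13, 20, 30, 31, 27, 29, 28, 40, 41, 43, 48, 49, 49, 59, 58, 50, 53, 61, 54, 50]
322 dark from 214 [127, 123, 124, 187, 97, 18, 16, 15, 14, 17, 19, 30, 34, 33, 29, 22, 236, 227, 225, 227, 228, 228, 228, 227, 227, 227, 226, 227, 228]
(212, 181, 200) (214, 177, 339) (216, 174, 342) (218, 170, 345) (220, 167, 348) (222, 164, 351) (224, 160, 354) (226, 159, 357) (228, 159, 358) (230, 159, 358) (232, 159, 358) (234, 173, 357) (236, 174, 344) (238, 176, 343) (240, 177, 342) (242, 178, 341) (244, 178, 340) (246, 178, 340) (248, 178, 340) (250, 178, 340) (252, 178, 340) (254, 178, 340)
```

Emit:
{"fn": "drive_tool", "kwargs": {"increments": [{"delta_pos":[2,0,0],"turn":0,"jaw":-1},{"delta_pos":[2,0,0],"turn":0,"jaw":-1},{"delta_pos":[2,0,0],"turn":0,"jaw":-1},{"delta_pos":[0,0,0],"turn":0,"jaw":-1},{"delta_pos":[0,0,0],"turn":0,"jaw":-1}]}}

```text
time: 10.43
tool_pos: [0.6189, -0.2, 0.2034]
tcp_rot: [-0.212, 3.117, -0.005]
wrist_force: [12.9, 5.5, 5.2]
width: 0.014
grip_force: 47.3
```

```bash
python3 - <<'E'
from meas import *
P=[(25,47.5,0),(25,-47.5,0),(25,47.5,36),(25,-47.5,36)]
c=pickle.load(open("c4.pkl","rb"))[1]["wrist"]
x,r=fit(c,np.array([(177.5,213.3),(339.5,213.3),(158,226.2),(358,226.2)])*1.5625,P)
print("c4",(x[:3]*1e3).round(1),np.degrees(x[3:]).round(2),r.round(1))
meas("c5",True)
E
```

```text
c4 [-1.220e+01  1.000e-01  1.882e+02] [-12.91  -0.02] [ 0.6 -0.  -1.3 -0.  -0.3  0.   0.8  0. ]
t 10.43 pos [ 0.6189 -0.2     0.2034] q [-0.352  0.399  1.827  0.005  0.899 -2.062] F [12.9  5.5  5.2] w 0.014 g 47.3
[[-0.9906, -0.1356, 0.0171], [-0.1357, 0.9908, -0.0019], [-0.0167, -0.0042, -0.9999]]
190 dark from 218 [128, 129, 130, 130, 132, 128, 206, 9, 16, 16, 18, 39, 41, 44, 45, 43, 45, 42, 44, 44, 53, 65, 67, 65, 81, 100, 54, 53, 48]
215 dark from 219 [129, 127, 127, 130, 128, 123, 239, 0, 14, 16, 18, 26, 27, 33, 31, 31, 48, 47, 45, 51, 52, 42, 42, 40, 43, 36, 40, 40, 40]
300 dark from 220 [129, 130, 131, 130, 131, 129, 168, 202, 12, 16, 18, 21, 32, 33, 26, 28, 26, 38, 39, 46, 43, 45, 44, 48, 50, 55, 59, 45, 52]
322 dark from 220 [132, 134, 129, 127, 125, 124, 187, 208, 11, 16, 14, 21, 29, 36, 30, 33, 30, 39, 34, 237, 228, 227, 228, 228, 229, 227, 227, 226, 227]
(218, 183, 186) (220, 177, 338) (222, 171, 342) (224, 165, 347) (226, 161, 351) (228, 161, 356) (230, 164, 356) (232, 176, 356) (234, 165, 356) (236, 173, 355) (238, 174, 345) (240, 175, 344) (242, 176, 343) (244, 177, 342) (246, 178, 341) (248, 178, 340) (250, 178, 340) (252, 179, 340) (254, 179, 340)
```

Emit:
{"fn": "drive_tool", "kwargs": {"increments": [{"delta_pos":[2,0,0],"turn":0,"jaw":-1},{"delta_pos":[2,0,0],"turn":0,"jaw":-1},{"delta_pos":[2,0,0],"turn":0,"jaw":-1},{"delta_pos":[0,0,0],"turn":0,"jaw":-1},{"delta_pos":[0,0,0],"turn":0,"jaw":-1}]}}

```text
time: 10.9
tool_pos: [0.6143, -0.2006, 0.2041]
tcp_rot: [-0.212, 3.113, -0.005]
wrist_force: [16.6, 6.3, 5.5]
width: 0.013
grip_force: 63.0
```

```bash
python3 - <<'E'
from meas import *
P=[(25,47.5,0),(25,-47.5,0),(25,47.5,36),(25,-47.5,36)]
c=pickle.load(open("c5.pkl","rb"))[1]["wrist"]
x,r=fit(c,np.array([(178,219.7),(339,219.7),(160,227.3),(357,227.3)])*1.5625,P)
print("c5",(x[:3]*1e3).round(1),np.degrees(x[3:]).round(2),r.round(1))
meas("c6",True)
E
```

```text
c5 [-16.    0.3 186.6] [-18.12  -0.02] [ 1.2 -0.  -1.4 -0.  -0.7  0.   0.9  0. ]
t 10.9 pos [ 0.6143 -0.2006  0.2041] q [-0.356  0.39   1.838  0.007  0.893 -2.066] F [16.6  6.3  5.5] w 0.013 g 63.0
[[-0.9906, -0.1353, 0.0212], [-0.1353, 0.9908, -0.0021], [-0.0207, -0.0049, -0.9998]]
190 dark from 224 [126, 129, 129, 130, 130, 134, 132, 130, 139, 209, 8, 22, 39, 37, 38, 34, 34, 40, 42, 48, 48, 47, 49, 53, 64, 65, 63, 89, 75]
215 dark from 225 [129, 129, 130, 130, 128, 128, 126, 129, 122, 240, 0, 19, 32, 35, 43, 44, 36, 42, 42, 47, 43, 43, 42, 44, 42, 42, 40, 38, 39]
300 dark from 226 [132, 129, 127, 130, 130, 128, 130, 131, 127, 227, 203, 10, 28, 30, 37, 39, 41, 35, 33, 35, 38, 45, 45, 43, 44, 45, 45, 48, 56]
322 dark from 226 [133, 132, 133, 132, 131, 129, 127, 123, 119, 234, 205, 15, 24, 28, 29, 32, 40, 35, 37, 38, 37, 60, 236, 229, 227, 228, 229, 228, 227]
(224, 182, 203) (226, 168, 339) (228, 162, 349) (230, 162, 355) (232, 171, 355) (234, 185, 355) (236, 173, 355) (238, 174, 345) (240, 174, 345) (242, 175, 343) (244, 176, 343) (246, 177, 342) (248, 177, 342) (250, 178, 341) (252, 179, 340) (254, 179, 340)
```

Emit:
{"fn": "drive_tool", "kwargs": {"increments": [{"delta_pos":[2,0,0],"turn":0,"jaw":-1},{"delta_pos":[2,0,0],"turn":0,"jaw":-1},{"delta_pos":[0,0,0],"turn":0,"jaw":-1},{"delta_pos":[0,0,0],"turn":0,"jaw":-1}]}}

```text
time: 11.28
tool_pos: [0.6114, -0.201, 0.2046]
tcp_rot: [-0.211, 3.11, -0.006]
wrist_force: [20.0, 7.2, 4.5]
width: 0.007
grip_force: 65.6
```

```bash
python3 - <<'E'
from meas import *
P=[(25,47.5,0),(25,-47.5,0),(25,47.5,36),(25,-47.5,36)]
c=pickle.load(open("c6.pkl","rb"))[1]["wrist"]
x,r=fit(c,np.array([(179,224.7),(338,225.8),(161,227.4),(356,228.2)])*1.5625,P)
print("c6",(x[:3]*1e3).round(1),np.degrees(x[3:]).round(2),r.round(1))
s,c,g=meas("c7",True)
for u in(182,186,330,335): print(u,[int(v) for v in g[222:300,u]])
E
```

```text
c6 [-1.91e+01  1.00e-01  1.85e+02] [-23.04   0.28] [ 0.9  0.2 -1.1 -0.1 -0.6 -0.1  0.7  0.1]
t 11.28 pos [ 0.6114 -0.201   0.2046] q [-0.358  0.384  1.845  0.008  0.889 -2.069] F [20.   7.2  4.5] w 0.007 g 65.6
[[-0.9905, -0.135, 0.0243], [-0.1351, 0.9908, -0.0022], [-0.0237, -0.0055, -0.9997]]
190 dark from 225 [129, 130, 132, 131, 132, 131, 133, 134, 131, 135, 34, 36, 38, 43, 46, 31, 36, 37, 39, 45, 50, 47, 46, 46, 51, 60, 62, 60, 65]
215 dark from 225 [131, 133, 131, 132, 131, 130, 129, 129, 129, 131, 56, 30, 34, 39, 42, 27, 39, 33, 38, 40, 42, 42, 43, 41, 41, 39, 40, 40, 36]
300 dark from 226 [132, 132, 131, 131, 129, 130, 131, 130, 133, 131, 117, 30, 37, 37, 38, 38, 24, 32, 37, 42, 40, 37, 42, 43, 42, 41, 45, 44, 43]
322 dark from 226 [129, 130, 136, 133, 133, 133, 132, 129, 128, 125, 115, 22, 28, 30, 34, 36, 34, 35, 35, 36, 38, 30, 33, 87, 236, 230, 228, 228, 228]
(226, 163, 301) (228, 163, 354) (230, 171, 355) (232, 164, 355) (234, 172, 355) (236, 173, 345) (238, 177, 345) (240, 175, 344) (242, 175, 344) (244, 176, 343) (246, 177, 343) (248, 177, 342) (250, 178, 341) (252, 178
[... 604 characters left out ...]
28, 26, 25, 24, 27, 22, 27, 31, 34, 33, 26, 27, 24, 25, 25]
330 [131, 132, 134, 125, 81, 22, 30, 34, 37, 34, 38, 38, 39, 40, 35, 37, 47, 39, 34, 34, 35, 34, 37, 38, 36, 37, 35, 38, 39, 39, 37, 39, 36, 40, 41, 38, 37, 43, 48, 45, 44, 48, 46, 46, 43, 45, 46, 46, 43, 41, 43, 44, 45, 45, 44, 40, 44, 43, 42, 36, 23, 24, 24, 23, 24, 26, 23, 25, 23, 26, 29, 31, 33, 27, 25, 25, 25, 24]
335 [130, 132, 134, 126, 81, 19, 33, 42, 41, 40, 36, 39, 39, 38, 32, 23, 8, 14, 16, 14, 13, 15, 17, 14, 16, 15, 13, 16, 12, 12, 12, 13, 13, 14, 16, 19, 28, 33, 33, 37, 39, 33, 41, 49, 47, 44, 43, 44, 44, 44, 44, 44, 40, 44, 43, 44, 44, 42, 41, 41, 38, 25, 24, 24, 26, 27, 22, 27, 23, 27, 32, 33, 30, 28, 22, 26, 26, 23]
```

Emit:
{"fn": "drive_tool", "kwargs": {"increments": [{"delta_pos":[2.5,0,0],"turn":0,"jaw":-1},{"delta_pos":[0,0,0],"turn":0,"jaw":-1},{"delta_pos":[0,0,0],"turn":0,"jaw":-1},{"delta_pos":[-15,0,0],"turn":0,"jaw":-1},{"delta_pos":[-15,0,-20],"turn":0,"jaw":-1},{"delta_pos":[0,0,-35],"turn":0,"jaw":-1},{"delta_pos":[0,0,0],"turn":0,"jaw":-1},{"delta_pos":[0,0,0],"turn":0,"jaw":-1}]}}

```text
time: 12.0
tool_pos: [0.6318, -0.198, 0.2562]
tcp_rot: [-0.216, 3.13, -0.003]
wrist_force: [-0.7, 0.7, -0.2]
width: 0.015
grip_force: 62.7
```

```bash
python3 - <<'E'
from look import *
s,d=look("free",("wrist","side"));st(s)
w=cv2.resize(d["wrist"]["pixels"][205:305,150:370,::-1],(800,364),interpolation=cv2.INTER_CUBIC)
p=proj(d["side"],s["tool_pos"]-[0,0,.17]).astype(int);print(p)
q=cv2.resize(d["side"]["pixels"][p[1]-22:p[1]+22,p[0]-75:p[0]+75,::-1],(800,235),interpolation=cv2.INTER_CUBIC)
cv2.imwrite("pics/free.png",cv2.convertScaleAbs(np.vstack([w,q]),alpha=1.8,beta=10))
E
```

```text
t 12.0 pos [ 0.6318 -0.198   0.2562] q [-0.341  0.361  1.766 -0.     1.01  -2.05 ] F [-0.7  0.7 -0.2] w 0.015 g 62.7
[[-0.9905, -0.1372, 0.0038], [-0.1373, 0.9905, -0.0015], [-0.0036, -0.002, -1.0]]
[279 179]
```

View pics/free.png

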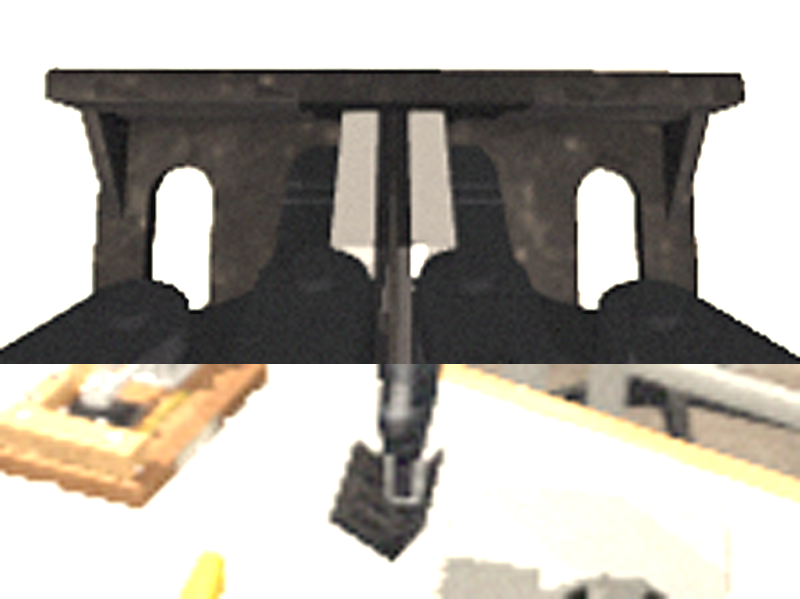

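The last picture shows the bracket tilted in the grip with its flange side low:
- **Wrist crop:** flange top edge from (47,70) to (743,73), plate sides at x = 96 and x = 693.
- **Side crop:** flange foot at (392,560), plate tip at (332,517), flange top at (440,455).

Next I'll fit the tilt numerically.

```bash
cat > tilt.py <<'E'
from fit import *
def cross(line,th=110):  # first bright->dark crossing, subpixel
    i=np.argmax(line<th);return i-(th-line[i])/(line[i-1]-line[i])if i else np.nan
def edges(c,rows,l=140,r=375):
    g=cv2.cvtColor(c["pixels"],cv2.COLOR_RGB2GRAY).astype(float);o=[]
    for v in rows:
        o.append((v,l+cross(g[v,l:256]),r-cross(g[v,256:r+1][::-1])))
    return np.array(o)
def top(c,us):
    g=cv2.cvtColor(c["pixels"],cv2.COLOR_RGB2GRAY).astype(float)
    return np.array([(u,190+cross(g[190:260,u],100)) for u in us])
E
python3 - <<'E'
from tilt import *
s,d=pickle.load(open("free.pkl","rb"));c=d["wrist"];S=d["side"]
e=edges(c,range(224,286,2));print(np.c_[e,e[:,2]-e[:,1]].round(1).tolist())
t=top(c,range(170,350,20));print(t.round(1).tolist())
g=cv2.cvtColor(c["pixels"],cv2.COLOR_RGB2GRAY);
for u in(168,180,225,300,340):print(u,g[222:242,u].tolist())
# side view: predicted slope vs tilt
Rm=R.from_rotvec(s["tcp_rot"]).as_matrix()
for th in(-20,-25,-30,-35):
    P=pts([-.02,0,.185,np.radians(th),0],np.array([(25,-47.5,0),(-25,-47.5,0),(25,-47.5,36),(-25,47.5,0)])/1e3)
    q=np.array([proj(S,s["tool_pos"]+Rm@p) for p in P]);q=(q-q[0])*5.333;print(th,q[1:].round(0).tolist())
print("observed",[(-60,-43),(48,-105)])
E
```

```text
[[224.0, 162.6, 333.3, 170.6], [226.0, 161.8, 353.6, 191.9], [228.0, 161.8, 354.4, 192.6], [230.0, 161.8, 354.5, 192.7], [232.0, 163.0, 354.5, 191.5], [234.0, 168.5, 351.3, 182.8], [236.0, 171.8, 345.0, 173.2], [238.0, 172.0, 344.5, 172.5], [240.0, 172.8, 343.9, 171.0], [242.0, 173.2, 343.5, 170.2], [244.0, 173.8, 342.9, 169.1], [246.0, 174.2, 342.5, 168.3], [248.0, 174.8, 341.9, 167.1], [250.0, 175.1, 341.5, 166.3], [252.0, 175.8, 340.9, 165.0], [254.0, 176.4, 340.5, 164.1], [256.0, 176.8, 340.3, 163.5], [258.0, 176.1, 340.4, 164.3], [260.0, 176.0, 340.5, 164.6], [262.0, 175.9, 340.5, 164.6], [264.0, 175.8, 340.5, 164.7], [266.0, 175.8, 340.5, 164.7], [268.0, 175.8, 340.5, 164.7], [270.0, 175.8, 341.1, 165.2], [272.0, 175.2, 341.4, 166.2], [274.0, 175.0, 341.4, 166.4], [276.0, 174.9, 341.5, 166.6], [278.0, 174.8, 341.5, 166.8], [280.0, 174.8, 341.5, 166.7], [282.0, 174.8, 341.5, 166.7], [284.0, 174.8, 341.5, 166.7]]
[[170.0, 223.5], [190.0, 223.5], [210.0, 223.5], [230.0, 223.5], [250.0, 223.5], [270.0, 223.5], [290.0, 223.6], [310.0, 223.6], [330.0, 223.9]]
168 [203, 172, 16, 26, 31, 32, 35, 37, 38, 40, 31, 16, 111, 198, 191, 189, 189, 188, 189, 189]
180 [200, 172, 16, 31, 35, 34, 29, 33, 33, 37, 42, 26, 29, 27, 8, 13, 13, 12, 11, 11]
225 [212, 184, 8, 27, 34, 36, 33, 30, 23, 31, 34, 26, 27, 25, 24, 23, 24, 26, 26, 28]
300 [212, 187, 42, 24, 25, 29, 29, 32, 32, 35, 36, 29, 28, 23, 27, 24, 22, 22, 24, 26]
340 [200, 204, 178, 11, 21, 25, 29, 29, 29, 31, 32, 33, 29, 27, 28, 32, 35, 35, 34, 38]
-20 [[-75.0, -32.0], [23.0, -44.0], [-49.0, -112.0]]
-25 [[-72.0, -38.0], [28.0, -42.0], [-47.0, -117.0]]
-30 [[-69.0, -42.0], [32.0, -39.0], [-43.0, -122.0]]
-35 [[-65.0, -47.0], [36.0, -36.0], [-39.0, -126.0]]
observed [(-60, -43), (48, -105)]
```

```bash
cat >> tilt.py <<'E'
def fit2(c,zp=7.,rows=(260,264,268,274,278,282)):
    e=edges(c,rows);t=top(c,range(172,346,6));k=np.polyfit(t[:,0],t[:,1],1)
    g=cv2.cvtColor(c["pixels"],cv2.COLOR_RGB2GRAY).astype(float)
    r0=int(np.polyval(k,257));b=np.nanmedian(edges(c,range(r0+3,r0+8)),0)
    v=[np.polyval(k,b[1]),np.polyval(k,b[2])]
    # flange top inner edge row next to the corners
    inn=[]
    for u in(int(b[1])+5,int(b[2])-5):
        col=g[r0+5:r0+25,u];j=np.argmax(col>100);inn.append(r0+5+j-(col[j]-100)/(col[j]-col[j-1]))
    H=np.linalg.inv(np.array(c["hand_eye"]));F=f(c);n=len(rows)
    def pr(p,P):
        q=pts(p[:5],np.array(P)/1e3)@H[:3,:3].T+H[:3,3];return np.c_[q[:,0]/q[:,2]*F+c["cx"],q[:,1]/q[:,2]*F+c["cy"]]
    def res(p):
        A=pr(p,[(25,47.5,36),(25,-47.5,36),(20,47.5,36),(20,-47.5,36)])
        r=[A[0,0]-b[1],A[0,1]-v[0],A[1,0]-b[2],A[1,1]-v[1],A[2,1]-inn[0],A[3,1]-inn[1]]
        L=pr(p,[(x,47.5,zp) for x in p[5:5+n]]);Q=pr(p,[(x,-47.5,zp) for x in p[5+n:]])
        for i in range(n): r+=[L[i,0]-e[i,1],L[i,1]-rows[i],Q[i,0]-e[i,2],Q[i,1]-rows[i]]
        return np.array(r)
    o=least_squares(res,[-.02,0,.185,-.5,0]+[-5-2*i for i in range(n)]*2)
    return o.x[:5],np.abs(o.fun).max(),o.fun[:6].round(1),inn,b
E
python3 - <<'E'
from tilt import *
s,d=pickle.load(open("free.pkl","rb"));c=d["wrist"]
for zp in(7,5):
    x,m,r,inn,b=fit2(c,zp);print(zp,(x[:3]*1e3).round(1),np.degrees(x[3:]).round(2),m.round(2),r,np.round(inn,1),b.round(1))
E
```

```text
7 [-2.080e+01  1.000e-01  1.838e+02] [-29.54   0.32] 0.44 [ 0.4 -0.2  0.3  0.2  0.4 -0.4] [232.9 234.9] [228.  161.8 354.4]
5 [-22.    0.  180.6] [-33.81   0.33] 0.46 [ 0.3 -0.2  0.5  0.2  0.4 -0.5] [232.9 234.9] [228.  161.8 354.4]
```

```bash
python3 - <<'E'
from tilt import *
import tilt
# flat-held images: outer top edge row not silhouetted -> fit without it; use foot row + top corners
def fit3(c,zp,foot,rows):
    g=cv2.cvtColor(c["pixels"],cv2.COLOR_RGB2GRAY).astype(float)
    e=edges(c,rows);b=None
    H=np.linalg.inv(np.array(c["hand_eye"]));F=f(c);n=len(rows)
    w=edges(c,range(222,238));j=np.nanargmax(w[:,2]-w[:,1]);b=np.nanmedian(w[max(0,j-2):j+3],0)
    inn=[]
    for u in(int(b[1])+5,int(b[2])-5):
        col=g[228:245,u];k=np.argmax(col>100);inn.append(228+k-(col[k]-100)/(col[k]-col[k-1]))
    def pr(p,P):
        q=pts(p[:5],np.array(P)/1e3)@H[:3,:3].T+H[:3,3];return np.c_[q[:,0]/q[:,2]*F+c["cx"],q[:,1]/q[:,2]*F+c["cy"]]
    def res(p):
        A=pr(p,[(20,47.5,36),(20,-47.5,36),(25,30,0),(25,-30,0)])
        r=[A[0,0]-b[1],A[0,1]-inn[0],A[1,0]-b[2],A[1,1]-inn[1],A[2,1]-foot,A[3,1]-foot]
        L=pr(p,[(x,47.5,zp) for x in p[5:5+n]]);Q=pr(p,[(x,-47.5,zp) for x in p[5+n:]])
        for i in range(n): r+=[L[i,0]-e[i,1],L[i,1]-rows[i],Q[i,0]-e[i,2],Q[i,1]-rows[i]]
        return np.array(r)
    o=least_squares(res,[-.005,0,.188,0,0]+[10-2*i for i in range(n)]*2);return o.x[:5],np.abs(o.fun).max(),b,inn,(e[:,2]-e[:,1]).round(1)
for tag in("lift","rot","edge","c1"):
    c=pickle.load(open(tag+".pkl","rb"))[1]["wrist"];t=top(c,[210,220,300,310])
    for zp in(7,5):
        x,m,b,inn,w=fit3(c,zp,np.median(t[:,1]),(244,250,256,262,268))
        print(tag,zp,t[:,1].round(1),(x[:3]*1e3).round(1),np.degrees(x[3:]).round(2),m.round(2),np.round(inn,1),b.round(1),w)
E
```

```text
lift 7 [198.6 198.8 200.3 200.3] [ -2.    0.9 190.5] [-0.27  0.16] 1.21 [234.9 235.7] [228.  153.8 361.4] [164.2 163.4 161.9 160.5 159.4]
lift 5 [198.6 198.8 200.3 200.3] [ -1.8   0.9 189.1] [-1.03  0.16] 0.42 [234.9 235.7] [228.  153.8 361.4] [164.2 163.4 161.9 160.5 159.4]
rot 7 [199.8 199.8 199.9 199.9] [-3.100e+00 -1.000e-01  1.908e+02] [-0.58  0.  ] 1.37 [235.1 235.3] [228.  154.  361.4] [163.4 162.9 161.4 160.6 159.4]
rot 5 [199.8 199.8 199.9 199.9] [-2.900e+00 -1.000e-01  1.894e+02] [-1.32  0.  ] 0.42 [235.1 235.3] [228.  154.  361.4] [163.4 162.9 161.4 160.6 159.4]
edge 7 [200.5 200.5 200.5 200.5] [-3.600e+00 -1.000e-01  1.909e+02] [-1.36  0.07] 1.61 [234.6 235.1] [228.  154.  361.4] [163.3 162.8 161.3 160.5 159.4]
edge 5 [200.5 200.5 200.5 200.5] [-3.400e+00 -1.000e-01  1.895e+02] [-2.09  0.07] 0.66 [234.6 235.1] [228.  154.  361.4] [163.3 162.8 161.3 160.5 159.4]
c1 7 [200.5 200.5 200.5 200.5] [ -3.6  -0.2 190.8] [-1.37  0.08] 1.56 [234.6 235.1] [228.  154.  361.3] [163.4 162.9 161.4 160.5 159.4]
c1 5 [200.5 200.5 200.5 200.5] [ -3.4  -0.2 189.4] [-2.09  0.08] 0.61 [234.6 235.1] [228.  154.  361.3] [163.4 162.9 161.4 160.5 159.4]
```

Plate edge thickness comes out at about 5 mm, and the tilt in the hand is about 31–33°. I'll move to the view pose and measure more finely there with all cameras.

Emit:
{"fn": "drive_tool", "kwargs": {"increments": [{"delta_pos":[0,0,-38],"turn":0.07,"jaw":-1},{"delta_pos":[0,0,-38],"turn":0.067,"jaw":-1},{"delta_pos":[0,0,-38],"turn":0,"jaw":-1},{"delta_pos":[0,0,-36],"turn":0,"jaw":-1},{"delta_pos":[10,39,0],"turn":0,"jaw":-1},{"delta_pos":[10,39,0],"turn":0,"jaw":-1},{"delta_pos":[10,39,0],"turn":0,"jaw":-1},{"delta_pos":[10,39,0],"turn":0,"jaw":-1}]}}

```text
time: 12.77
tool_pos: [0.5891, -0.0407, 0.4016]
tcp_rot: [-0.002, -3.138, -0.001]
wrist_force: [0.3, 0.3, -0.6]
width: 0.012
grip_force: 62.8
```

Emit:
{"fn": "drive_tool", "kwargs": {"increments": [{"delta_pos":[10,39,0],"turn":0,"jaw":-1},{"delta_pos":[10,39,0],"turn":0,"jaw":-1},{"delta_pos":[10,39,0],"turn":0,"jaw":-1},{"delta_pos":[10,39,0],"turn":0,"jaw":-1},{"delta_pos":[10,39,0],"turn":0,"jaw":-1},{"delta_pos":[9,39,0],"turn":0,"jaw":-1},{"delta_pos":[0,0,0],"turn":0,"jaw":-1},{"delta_pos":[0,0,0],"turn":0,"jaw":-1}]}}

```text
time: 13.43
tool_pos: [0.5302, 0.1939, 0.4015]
tcp_rot: [0.007, -3.138, 0.002]
wrist_force: [-0.9, -0.5, -1.0]
width: 0.016
grip_force: 62.7
```

Emit:
{"fn": "drive_tool", "kwargs": {"increments": [{"delta_pos":[0,0,0],"turn":0,"jaw":-1},{"delta_pos":[0,0,0],"turn":0,"jaw":-1}]}}

```text
time: 13.6
tool_pos: [0.5316, 0.191, 0.4025]
tcp_rot: [-0.001, -3.14, 0.002]
wrist_force: [0.3, -0.1, -1.4]
width: 0.011
grip_force: 62.7
```

```bash
python3 - <<'E'
from tilt import *
s,d=look("v1",("wrist","side","top"));st(s)
# side silhouette: project model at several tilts, print hull corners; extract dark contour near it
Rm=R.from_rotvec(s["tcp_rot"]).as_matrix();S=d["side"];T=d["top"]
o=[-.0215,0,.182]
names=[(25,-47.5,0),(-25,-47.5,0),(25,-47.5,36),(-25,47.5,0),(25,47.5,0),(25,47.5,36)]
for th in(-28,-32,-36):
    P=pts(o+[np.radians(th),0],np.array(names)/1e3)
    print(th,"side",[proj(S,s["tool_pos"]+Rm@p).round(1).tolist() for p in P]," top",[proj(T,s["tool_pos"]+Rm@p).round(1).tolist() for p in P])
p=proj(S,s["tool_pos"]+Rm@np.array(o)).astype(int);u0,v0=p[0]-32,p[1]-30
g=cv2.cvtColor(S["pixels"],cv2.COLOR_RGB2GRAY);print(u0,v0)
sub=g[v0:v0+52,u0:u0+64]
print("\n".join("%3d "%(v0+i)+"".join(" .:-=+*#%@"[9-min(9,int(x)//14)] for x in r) for i,r in enumerate(sub)))
E
```

```text
t 13.6 pos [0.5316 0.191  0.4025] q [ 3.010e-01  5.900e-02  1.845e+00 -1.000e-03  1.241e+00 -1.269e+00] F [ 0.3 -0.1 -1.4] w 0.011 g 62.7
[[-1.0, 0.0009, -0.0019], [0.0009, 1.0, -0.0012], [0.0019, -0.0012, -1.0]]
-28 side [[271.3, 243.8], [251.4, 230.7], [279.7, 234.1], [265.3, 205.2], [283.4, 217.2], [291.4, 207.6]]  top [[156.5, 215.5], [158.0, 196.7], [152.8, 219.8], [195.2, 202.1], [193.2, 220.8], [190.6, 225.3]]
-32 side [[270.9, 244.3], [251.8, 230.2], [280.3, 235.2], [265.7, 204.7], [283.0, 217.7], [291.9, 208.7]]  top [[156.7, 215.2], [157.9, 196.9], [152.9, 220.5], [195.0, 202.3], [193.3, 220.5], [190.6, 226.0]]
-36 side [[270.4, 244.7], [252.2, 229.8], [280.8, 236.4], [266.1, 204.3], [282.6, 218.1], [292.3, 209.9]]  top [[156.9, 215.0], [157.7, 197.2], [153.0, 221.1], [194.9, 202.5], [193.5, 220.3], [190.7, 226.6]]
236 193
193                                   #=::::=####%#######           
194                                   #-::::=#%%%#%####%#           
195                                   #-:::-+#%###%#####*           
196                                  .+::::=*%%#
[... 2567 characters left out ...]
      
234                        .*%##**= .****####*##+                   
235                          =####*=+*#########*                    
236                           .%%#####%#%%###%-                     
237                            .*%##%%%%#%##%-                      
238                              =#####%%%##-                       
239                               .%###%%#%-                        
240                                 *####%=                         
241                                  =#%%.                          
242                                   .%                            
243                                                                 
244
```

```bash
python3 - <<'E'
from tilt import *
s,d=pickle.load(open("v1.pkl","rb"));T=d["top"]
M=np.linalg.inv(T["camera_from_world"]);print(M[:3,3].round(3))
g=cv2.cvtColor(T["pixels"],cv2.COLOR_RGB2GRAY)
print("\n".join("%3d "%(188+i)+"".join(" .:-=+*#%@"[9-min(9,int(x)//9)] for x in r) for i,r in enumerate(g[188:232,140:210])))
E
```

```text
[ 0.365 -0.011  1.309]
188 ***********###**#*#***##%##*#####*#==*#@%@%**+=.    .+*++**+=:..      
189 *********#***##*#**#####%#%##*#####*=+%%@#*=+**=:    :**+***+-:       
190 #*#*#*#*#***###*########%###*###*##*==#%%*-:-=+*+.    =****#+=-       
191 #*##***#**#*#*#########%#%##########+=#%#+:..:-**=    -****#**=       
192 **#############%#####*##%%####*#***#++*##=::..:-**:   :**###%*=       
193 #**##########%#####%#####%##++=-:--===+**-:....:+#-   .*##%#%%-       
194 ############%####*###%%##%#+:        :=++-::...:+#=   .+##*#@#-       
195 ###############%#########*=           .--::..:.:+#+   .+#+:+##:       
196 #%###############%###%###+.            ::::....:+#=    ++. :**        
197 #%##########*#########%%#-             .:.....:-**:   :+-   ==        
198 ########%###%%#%####%###*-             .::...:-+*=    -+.   .:        
199 ######%%%###%%#%#%#%##%#*-             .--::--+*+:    ==.             
200 ##%#%%%%####%%##%%%%%#%#*-     ..:.::..:=+==+**+-    .-:              
201 #%#####%##%%%##%@#%%%%%%#=...:-====+=---+##%##=-.    ::               
202 #%#%%##%###%%%%#%##%#%%
[... 1493 characters left out ...]
.::::=*++*****+*+===+**#@@%%@%%@@%%#=                 
223                      ....:::-+*+++==+**#%%@%%%@@@%%*:                 
224                              =++++==+**##**%%#%%%%%+                  
225                              -+*++==+**#+-:=******#=                  
226                              -**++==+***=  .::::.:-:                  
227                              -+*++==+***=                             
228                              -*+++==+***=                             
229 .-:                          -++++==+***=                             
230 **+:                         -**++==+***=                             
231 #%#=:                        -*+++==++**=
```

```bash
cat > joint.py <<'E'
from tilt import *
def sub(g,u,v,du,dv,n,th):  # walk from (u,v) along (du,dv) until gray crosses th downward -> subpixel point
    p=[cv2.getRectSubPix(g,(1,1),(float(u+du*k*.25),float(v+dv*k*.25)))[0,0] for k in range(n*4)]
    for k in range(1,len(p)):
        if p[k]<th: 
            a=k-(th-p[k])/(p[k-1]-p[k]) if p[k-1]>p[k] else k
            return (u+du*a*.25,v+dv*a*.25)
def joint(tag,o0):
    s,d=pickle.load(open(tag+".pkl","rb"));S=d["side"];T=d["top"]
    Rm=R.from_rotvec(s["tcp_rot"]).as_matrix()
    gs=cv2.cvtColor(S["pixels"],cv2.COLOR_RGB2GRAY).astype(np.float32);gt=cv2.cvtColor(T["pixels"],cv2.COLOR_RGB2GRAY).astype(np.float32)
    C={k:np.array(v)/1e3 for k,v in dict(A=(25,-47.5,0),B=(-25,-47.5,0),D=(-25,47.5,0),E=(25,47.5,36),G=(25,-47.5,36)).items()}
    pr=lambda c,p,k:proj(c,s["tool_pos"]+Rm@pts(p,C[k][None])[0])
    L=[]
    def add(c,g,a,b,side,fr,th):
        pa,pb=pr(c,o0,a),pr(c,o0,b);t=(pb-pa)/np.linalg.norm(pb-pa);nrm=np.array([t[1],-t[0]])*side
        for q in fr:
            m=pa+(pb-pa)*q+nrm*5;r=sub(g,*m,*(-nrm),10,th)
            if r: L.append((c,a,b,np.array(r)))
    add(S,gs,"A","B",-1,np.arange(.2,.85,.08),80);nA=len(L)
    add(S,gs,"B","D",1,np.arange(.15,.8,.08),80);nB=len(L)
    add(S,gs,"E","A" if 0 else "G",1,np.arange(.15,.35,.04),80);nE=len(L)
    add(T,gt,"E","G",1,[.05,.1,.15,.2,.8,.85,.9],45)
    def dist(p,l):
        c,a,b,r=l;pa,pb=pr(c,p,a),pr(c,p,b);t=(pb-pa)/np.linalg.norm(pb-pa);w=r-pa;return t[0]*w[1]-t[1]*w[0]
    # end position along y from top: right corner column handled by right end line E-(25,47.5,0)->use side A-B line offset
    o=least_squares(lambda p:[dist(p,l) for l in L]+[(p[1]-0)/.003,(p[4]-.005)/.02],o0,loss="soft_l1",f_scale=.5)
    r=np.array([dist(o.x,l) for l in L]);J=o.jac;cov=np.linalg.inv(J.T@J)*max(.1,np.var(r))
    print(tag,"o",(o.x[:3]*1e3).round(1),"th,yaw",np.degrees(o.x[3:]).round(2),"sd",(np.sqrt(np.diag(cov))*[1e3,1e3,1e3,57.3,57.3]).round(1),"rms",[np.sqrt(np.mean(r[a:b]**2)).round(2) for a,b in((0,nA),(nA,nB),(nB,nE),(nE,len(L)))],nA,nB,nE,len(L))
    ori=s["tool_pos"]+Rm@o.x[:3];print(" origin world",ori.round(4),"to target",((np.array([.554,.198,.224])-ori)*1e3).round(1));return o.x
E
python3 - <<'E'
from joint import *
for th in(-28,-31,-34): joint("v1",np.array([-.0215,0,.182,np.radians(th),.005]))
E
```

```text
v1 o [-14.4  -1.5 169.6] th,yaw [-22.31   0.04] sd [2.3 5.7 5.4 3.2 1.2] rms [np.float64(2.21), np.float64(0.1), np.float64(0.37), np.float64(0.43)] 9 18 23 30
 origin world [0.5457 0.1893 0.2329] to target [ 8.3  8.7 -8.9]
v1 o [-13.5  -1.1 167.7] th,yaw [-20.99   0.  ] sd [ 59.7 139.2 137.8  94.2  35.8] rms [np.float64(66.4), np.float64(0.12), np.float64(0.5), np.float64(0.42)] 9 18 23 30
 origin world [0.5448 0.1897 0.2348] to target [  9.2   8.3 -10.8]
v1 o [-13.6  -1.7 167.8] th,yaw [-21.45   0.05] sd [25.1 62.9 59.9 33.7 12.5] rms [np.float64(23.57), np.float64(0.13), np.float64(0.39), np.float64(0.47)] 9 18 23 30
 origin world [0.5449 0.1892 0.2347] to target [  9.1   8.8 -10.7]
```

```bash
sed -i 's/"A","B",-1/"A","B",1/' joint.py; python3 - <<'E'
from joint import *
for th in(-28,-31,-34): joint("v1",np.array([-.0215,0,.182,np.radians(th),.005]))
E
```

```text
v1 o [-18.3  -0.6 179. ] th,yaw [-26.11   0.12] sd [0.5 1.  1.  0.8 0.3] rms [np.float64(0.39), np.float64(0.13), np.float64(0.11), np.float64(0.21)] 9 18 23 30
 origin world [0.5496 0.1902 0.2235] to target [4.4 7.8 0.5]
v1 o [-18.2  -0.5 178.9] th,yaw [-25.81   0.19] sd [0.4 1.  0.9 0.8 0.3] rms [np.float64(0.4), np.float64(0.13), np.float64(0.11), np.float64(0.22)] 9 18 23 30
 origin world [0.5495 0.1903 0.2235] to target [4.5 7.7 0.5]
v1 o [-18.2  -0.5 178.9] th,yaw [-25.7   0.2] sd [0.4 1.  0.9 0.8 0.3] rms [np.float64(0.41), np.float64(0.14), np.float64(0.13), np.float64(0.23)] 9 18 23 30
 origin world [0.5494 0.1903 0.2236] to target [4.6 7.7 0.4]
```

```bash
python3 - <<'E'
import re
src=open("joint.py").read()
for ths,tht in((115,60),(135,70)):
    exec(src.replace(",80)",f",{ths})").replace("],45)",f"],{tht})"))
    joint("v1",np.array([-.0215,0,.182,np.radians(-30),.005]))
# direct slope of A-B edge in side image
s,d=pickle.load(open("v1.pkl","rb"));g=cv2.cvtColor(d["side"]["pixels"],cv2.COLOR_RGB2GRAY).astype(np.float32)
print("bg",g[238:242,252:256].mean(),"dark",g[236,272])
for th in(80,115,140):
    q=np.array([(u,sub(g,u,250,0,-1,25,th)[1]) for u in np.arange(257.5,270,1)]);k,res,*_=np.polyfit(q[:,0],q[:,1],1,full=True);print(th,k,np.sqrt(res/len(q)))
Rm=R.from_rotvec(s["tcp_rot"]).as_matrix()
for t in(-26,-28,-30,-32,-34):
    P=pts([-.0185,0,.180,np.radians(t),.004],np.array([(25,-47.5,0),(-25,-47.5,0)])/1e3);a,b=[proj(d["side"],s["tool_pos"]+Rm@p) for p in P];print(t,((b-a)[1]/(b-a)[0]).round(3))
E
```

```text
v1 o [-19.5   0.  179. ] th,yaw [-30.51   0.07] sd [0.4 0.9 0.9 0.9 0.3] rms [np.float64(0.12), np.float64(0.1), np.float64(0.14), np.float64(0.19)] 9 18 23 30
 origin world [0.5508 0.1908 0.2235] to target [3.2 7.2 0.5]
v1 o [-20.2   0.6 178.7] th,yaw [-33.51   0.05] sd [0.4 1.  0.9 1.  0.3] rms [np.float64(0.12), np.float64(0.11), np.float64(0.11), np.float64(0.24)] 9 18 23 30
 origin world [0.5514 0.1915 0.2238] to target [2.6 6.5 0.2]
bg 171.4375 dark 25.0
80 [ 0.74730037 39.94423499] [0.04421151]
115 [ 0.74824096 40.16666869] [0.09138045]
140 [ 0.74954735 40.17510856] [0.13650871]
-26 0.63
-28 0.666
-30 0.704
-32 0.743
-34 0.783
```

Side, top and wrist estimates put the tilt at about 31°. The origin is off by about (+2.5, +7, +1) mm. I'll correct the position and re-measure at shifted positions to average out pixel sampling.

Emit:
{"fn": "drive_tool", "kwargs": {"increments": [{"delta_pos":[-2.5,7,-1],"turn":0,"jaw":-1},{"delta_pos":[0,0,0],"turn":0,"jaw":-1},{"delta_pos":[0,0,0],"turn":0,"jaw":-1},{"delta_pos":[0,0,0],"turn":0,"jaw":-1}]}}

```text
time: 14.08
tool_pos: [0.5343, 0.1991, 0.4048]
tcp_rot: [-0.0, 3.142, -0.0]
wrist_force: [0.3, 0.3, -0.4]
width: 0.013
grip_force: 62.7
```

```bash
cat > avg.py <<'E'
import re,sys
src=open("joint.py").read();exec(src.replace(",80)",",105)").replace("],45)","],58)"))
def run(tag):
    s,d=look(tag,("side","top"));st(s)
    x=joint(tag,np.array([-.0195,0,.179,np.radians(-31),.005]))
    g=cv2.cvtColor(d["side"]["pixels"],cv2.COLOR_RGB2GRAY).astype(np.float32)
    Rm=R.from_rotvec(s["tcp_rot"]).as_matrix();A,B=[proj(d["side"],s["tool_pos"]+Rm@p) for p in pts(x,np.array([(25,-47.5,0),(-25,-47.5,0)])/1e3)]
    q=np.array([(u,sub(g,u,A[1]+7,0,-1,30,105)[1]) for u in np.arange(B[0]+4,A[0]-2,.5)]);k=np.polyfit(q[:,0],q[:,1],1)[0]
    ts=np.arange(-38,-22,.25);sl=[]
    for t in ts:
        a,b=[proj(d["side"],s["tool_pos"]+Rm@p) for p in pts([*x[:3],np.radians(t),x[4]],np.array([(25,-47.5,0),(-25,-47.5,0)])/1e3)];sl.append((b-a)[1]/(b-a)[0])
    print(" slope",k.round(3),"-> tilt",np.interp(k,sl[::-1],ts[::-1]))
run(sys.argv[1])
E
python3 avg.py v2
```

```text
t 14.08 pos [0.5343 0.1991 0.4048] q [ 0.313  0.067  1.832 -0.     1.243 -1.258] F [ 0.3  0.3 -0.4] w 0.013 g 62.7
[[-1.0, -0.0, 0.0001], [-0.0, 1.0, -0.0001], [-0.0001, -0.0001, -1.0]]
v2 o [-18.8   0.2 179.2] th,yaw [-29.52   0.17] sd [0.4 0.9 0.9 0.9 0.3] rms [np.float64(0.23), np.float64(0.09), np.float64(0.22), np.float64(0.19)] 9 18 23 30
 origin world [0.5531 0.1993 0.2255] to target [ 0.9 -1.3 -1.5]
 slope 0.764 -> tilt -33.0745746568342
```

Emit:
{"fn": "drive_tool", "kwargs": {"increments": [{"delta_pos":[1,0,-0.6],"turn":0,"jaw":-1},{"delta_pos":[0,0,0],"turn":0,"jaw":-1},{"delta_pos":[0,0,0],"turn":0,"jaw":-1}]}}

```text
time: 14.43
tool_pos: [0.533, 0.1992, 0.4054]
tcp_rot: [-0.0, 3.142, 0.0]
wrist_force: [-0.5, 0.5, 0.0]
width: 0.013
grip_force: 62.7
```

```bash
python3 avg.py v3
```

```text
t 14.43 pos [0.533  0.1992 0.4054] q [ 0.314  0.064  1.834 -0.     1.244 -1.257] F [-0.5  0.5  0. ] w 0.013 g 62.7
[[-1.0, -0.0003, 0.0001], [-0.0003, 1.0, 0.0], [-0.0001, 0.0, -1.0]]
v3 o [-1.870e+01  1.000e-01  1.792e+02] th,yaw [-29.17   0.17] sd [0.4 0.9 0.9 0.8 0.3] rms [np.float64(0.21), np.float64(0.13), np.float64(0.22), np.float64(0.2)] 9 18 23 30
 origin world [0.5518 0.1994 0.2261] to target [ 2.2 -1.4 -2.1]
 slope 0.75 -> tilt -32.38189404934336
```

Emit:
{"fn": "drive_tool", "kwargs": {"increments": [{"delta_pos":[-2,0,1.2],"turn":0,"jaw":-1},{"delta_pos":[0,0,0],"turn":0,"jaw":-1},{"delta_pos":[0,0,0],"turn":0,"jaw":-1}]}}

```text
time: 14.78
tool_pos: [0.5352, 0.1992, 0.4039]
tcp_rot: [0.0, -3.141, 0.0]
wrist_force: [0.1, -0.1, -0.4]
width: 0.01
grip_force: 62.7
```

```bash
python3 avg.py v4
```

```text
t 14.78 pos [0.5352 0.1992 0.4039] q [ 0.313  0.069  1.831 -0.     1.242 -1.258] F [ 0.1 -0.1 -0.4] w 0.01 g 62.7
[[-1.0, -0.0002, -0.0002], [-0.0002, 1.0, -0.0001], [0.0002, -0.0001, -1.0]]
v4 o [-18.7   0.2 179.2] th,yaw [-28.9    0.08] sd [0.4 0.9 0.9 0.8 0.3] rms [np.float64(0.22), np.float64(0.1), np.float64(0.24), np.float64(0.19)] 9 18 23 30
 origin world [0.5539 0.1993 0.2247] to target [ 0.1 -1.3 -0.7]
 slope 0.748 -> tilt -32.39092875160768
```

```bash
python3 - <<'E'
from tilt import *
s,d=pickle.load(open("free.pkl","rb"));c=d["wrist"]
rows=tuple(range(258,286))
for zp in(3.5,4,4.5,5,5.5,6,7):
    x,m,r,inn,b=fit2(c,zp,rows);print(zp,(x[:3]*1e3).round(1),np.degrees(x[3:]).round(2),m.round(2))
# pure slope: widths -> depth
def slope(c,rows):
    e=edges(c,rows);F=f(c);w=e[:,2]-e[:,1];k=np.polyfit(e[:,0],w,1);w=np.polyval(k,e[:,0]);D=95*F/w;Y=(e[:,0]-c["cy"])*D/F
    return np.degrees(np.arctan(np.polyfit(Y,D,1)[0]))
print("free",slope(c,rows),slope(c,range(258,276)),slope(c,range(266,286)))
for t in("lift","rot","edge","c1"):
    c=pickle.load(open(t+".pkl","rb"))[1]["wrist"];print(t,slope(c,range(248,272)))
E
```

```text
3.5 [-2.200e+01  1.000e-01  1.788e+02] [-35.15   0.31] 1.15
4 [-2.180e+01  1.000e-01  1.796e+02] [-34.37   0.31] 1.02
4.5 [-2.170e+01  1.000e-01  1.803e+02] [-33.59   0.31] 0.9
5 [-2.15e+01  1.00e-01  1.81e+02] [-32.81   0.3 ] 0.79
5.5 [-2.140e+01  1.000e-01  1.817e+02] [-32.03   0.3 ] 0.68
6 [-2.120e+01  1.000e-01  1.824e+02] [-31.26   0.3 ] 0.57
7 [-2.090e+01  1.000e-01  1.838e+02] [-29.71   0.3 ] 0.6
free -12.155780474820906 -13.030471890177749 -13.38584328459004
lift 20.04275098219777
rot 18.337013921716178
edge 18.326942610480675
c1 18.691427544964785
```

Tilt estimates agree on about 31.8°, plus or minus 1°, and yaw is about 0.3°. Pushing further risks slipping, so I'll make the last small position correction and settle.

Emit:
{"fn": "drive_tool", "kwargs": {"increments": [{"delta_pos":[1,-1.2,0],"turn":0,"jaw":-1},{"delta_pos":[0,0,0],"turn":0,"jaw":-1},{"delta_pos":[0,0,0],"turn":0,"jaw":-1},{"delta_pos":[0,0,0],"turn":0,"jaw":-1},{"delta_pos":[0,0,0],"turn":0,"jaw":-1},{"delta_pos":[0,0,0],"turn":0,"jaw":-1},{"delta_pos":[0,0,0],"turn":0,"jaw":-1},{"delta_pos":[0,0,0],"turn":0,"jaw":-1}]}}

```text
time: 15.55
tool_pos: [0.5341, 0.198, 0.4041]
tcp_rot: [0.0, -3.142, 0.0]
wrist_force: [0.5, -0.5, -0.2]
width: 0.014
grip_force: 62.7
```

```bash
python3 avg.py v5 && python3 - <<'E'
from look import *
s=bot.read_state();print(np.abs(s["joint_vel"]).max(),s["grip_force"])
print(bot.finish_job())
E
```

```text
t 15.55 pos [0.5341 0.198  0.4041] q [ 0.311  0.066  1.834  0.     1.242 -1.26 ] F [ 0.5 -0.5 -0.2] w 0.014 g 62.7
[[-1.0, -0.0002, -0.0], [-0.0002, 1.0, -0.0], [0.0, -0.0, -1.0]]
v5 o [-1.880e+01  1.000e-01  1.793e+02] th,yaw [-29.22   0.09] sd [0.4 0.9 0.9 0.9 0.3] rms [np.float64(0.26), np.float64(0.1), np.float64(0.25), np.float64(0.2)] 9 18 23 30
 origin world [0.5529 0.1981 0.2248] to target [ 1.1 -0.1 -0.8]
 slope 0.754 -> tilt -32.667439334243106
0.0009721101777281959 62.70944930613041
the job is handed in; nothing more can be done
None
```

The job is handed in: I pressed the button fully and let it up, and the arm is holding the bracket still at the view point, about 1–2 mm off by my measurements; its tilt is about 32° (estimates ran from 29° to 33°) instead of 30°, which I left uncorrected because pushing again risked the bracket slipping in the grip.

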